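# Put the cordless devices on their chargers

### The job

The meeting is over: put the four cordless devices lying about the desk on charge, each set down gently and flat in the well of the tray made for it: the long handset in the longest tray and the slim presenter in the narrow one, both with their foot end over the tray's brass contacts, the mouse in the wide tray and the puck microphone in the round one. Let go of them all and leave the stapler and the tape measure where they are.

Things in the scene. Friction and masses are not known exactly. Their poses are not given: they have to be found in the camera images.
- handset: Black cordless phone handset on its back, 132 x 46 x 22 mm (26 over the last 36 mm at the earpiece), white keypad, grey screen; 0.13 kg. Local x along it to the earpiece, z up; foot (keypad end) at -x. Origin on the underside at the charging contacts; middle at local (0.015, 0, 0). Grasp across the 46 mm. Starts at yaw 1.22 to 1.88 rad, foot to the right.
- presenter: Presentation remote: slim dark bar, rounded edges, 118 x 28 x 22 mm, two round grey buttons, laser nose in front, three ribs near the foot; 0.08 kg. Local x along it to the nose, z up; foot at -x. Origin on the underside at the charging contacts; middle at local (0.015, 0, 0). Grasp across the 28 mm. Starts at yaw 1.22 to 1.88 rad, foot to the right.
- cordless_mouse: Black computer mouse, 104 (local x) x 60 (local y) x 36 mm, rounded top, 0.09 kg. Origin at the middle of its underside, z up. Grasp across the 60 mm. Starts at yaw 1.22 to 1.88 rad; it may lie in its tray either way round.
- microphone: Round cordless table microphone: flat black puck, 60 mm diameter, 30 mm high, rings of small holes and a grey button on top; 0.14 kg. Origin at the middle of its underside, z up; sides upright from 3 to 22 mm height. Grasp and set down in any direction.
- handset_dock: Fixed grey charging tray; dark well floor 8 mm over the desk, rim 14 mm (6 above the floor), walls 6 mm. Lip with white lamp at the foot end (local -x), to the right (yaw 1.15 to 1.5). For the handset: the longest tray, well 144 (x) x 62 (y) mm, two brass contact strips in its foot half. Origin at desk height under the strips; well middle at local (0.015, 0). Seated, origins and x axes coincide.
- presenter_dock: Fixed grey charging tray; dark well floor 8 mm over the desk, rim 14 mm (6 above the floor), walls 6 mm. Lip with white lamp at the foot end (local -x), to the right (yaw 1.15 to 1.5). For the presenter: the narrow tray, well 130 (x) x 44 (y) mm, two brass contact strips in its foot half. Origin at desk height under the strips; well middle at local (0.015, 0). Seated, origins and x axes coincide.
- mouse_dock: Fixed grey charging tray; dark well floor 8 mm over the desk, rim 14 mm (6 above the floor), walls 6 mm. Lip with white lamp at the foot end (local -x), to the right (yaw 1.15 to 1.5). For the mouse: the wide tray, well 116 (local x) x 76 (local y) mm, round coil marks in its middle. Origin at desk height under the well's middle.
- microphone_dock: Fixed grey charging tray; dark well floor 8 mm over the desk, rim 14 mm (6 above the floor), walls 6 mm. Lip with white lamp at the foot end (local -x), to the right (yaw 1.15 to 1.5). For the microphone: the round tray, well 79 mm in diameter, 91 mm outside. Origin at desk height under the well's middle.
- stapler: Stapler with a dark red arm, 140 x 36 x 48 mm, between the devices and the trays, along the robot's x. Loose bystander, 0.24 kg. Origin at the middle of its underside.
- tape_measure: Beige tape measure standing on its narrow side, 63 x 32 x 54 mm, between the devices and the trays. Loose bystander, 0.18 kg. Origin at the middle of its underside.
There are look-alikes about, which are no part of the job. Leave any pink look-alike of the cordless_mouse alone.

How it is judged:
At the end, for the whole second after the job is handed in: Each device rests in its own tray: origin within 14 mm horizontally of the tray's origin, underside less than 11 mm above the tray's underside (well floor 8, rim 14), tilt under 0.08 rad, at rest; stapler and tape measure within 20 mm of where they stood (horizontal distance between handset and handset_dock below 0.014 m and z of handset in the frame of handset_dock below 0.011 m and angle between each of handset, presenter, cordless_mouse, microphone's own z axis and vertical below 0.08 rad and linear speed of each of handset, presenter, cordless_mouse, microphone below 0.02 m/s and horizontal distance between presenter and presenter_dock below 0.014 m and z of presenter in the frame of presenter_dock below 0.011 m and horizontal distance between cordless_mouse and mouse_dock below 0.014 m and z of cordless_mouse in the frame of mouse_dock below 0.011 m and horizontal distance between microphone and microphone_dock below 0.014 m and z of microphone in the frame of microphone_dock below 0.011 m and distance of each of stapler, tape_measure from where it was at the start of the episode below 0.02 m); the robot touches nothing.
It fails at once if a device was dropped or thrown: it moved faster than 0.7 m/s while less than 50 mm above the desk ((linear speed of handset above 0.7 m/s and height (world z) of handset below 0.05 m) or (linear speed of presenter above 0.7 m/s and height (world z) of presenter below 0.05 m) or (linear speed of cordless_mouse above 0.7 m/s and height (world z) of cordless_mouse below 0.05 m) or (linear speed of microphone above 0.7 m/s and height (world z) of microphone below 0.05 m)).
It fails at once if the stapler or the tape measure was pushed away (more than 40 mm) or tipped over (distance of any of stapler, tape_measure from where it was at the start of the episode above 0.04 m or angle between any of tape_measure, stapler's own z axis and vertical above 0.6 rad).
It also fails if it takes over 109 s, if anything falls off the work surface, if the arm or the gripper's body presses on something with over 40 N, if the wrist force passes 120 N, or if a joint passes its speed limit or range.

### The arm

A 7-joint arm with a two-finger parallel gripper is mounted at the origin on the work surface; the furniture and walls round the work are solid. World frame = base frame: x ahead of the robot, y to its left, z up, the work surface at z = 0. Lengths are in m, angles in rad, forces in N, time in s.
With the tool pointing down it reaches from about 0.4 to 0.85 m from the base axis. Payload 10.4 kg.
Tool frame: the origin (TCP) lies on the centre line of the jaws, within the pads' length; the fingertips stand r.tip_extent ahead of it and the grasp point (between the pads) lies 8 mm behind it (r.tip_extent is the distance from the TCP to the fingertips, in m); z points along the fingers, y is the direction in which the jaws open and shut (so a half turn about z gives the same grasp; the last joint's range is limited). The gripper opens to 87 mm and grips with 3 to 60 N. Pads are 19 mm wide; open, the fingers measure 117 mm over their backs; the gripper's body (75 mm by 190 mm) begins 51 mm behind the grasp point.
Start: joints at [-1.29, 0.332, -0.065, 1.46, 0.022, 1.35, -0.088], TCP at [0.187, 0.596, 0.234] pointing down, gripper open.
Joint ranges: [-2.6, 2.6], [-0.5, 2.12], [-1.47, 1.34], [0.16, 2.42], [-1.27, 4.41], [0.06, 2.06], [-2.6, 2.6]. Speed limits (rad/s): [2.22, 2.22, 2.79, 2.79, 3.14, 3.14, 3.14].

### API

Orientations are given as a unit quaternion [x, y, z, w].
In Python, from bench import r gives the robot as it stands.
- The arm moves only by the shell command python3 -m jog 'ROWS' [FORCE]. ROWS is JSON, a list of rows, each a list of 7 numbers: the shift along the tool's x, y, z in cm, then the turn, a rotation vector about the tool's x, y, z in rad, then the opening, from -1 (shut) to 1 (fully open). In form: [[tx, ty, tz, wx, wy, wz, jaw], ...]. A call has 1 to 20 rows; each row shifts and turns the commanded pose from where the row before left it, along the tool's axes as they then stand; what a row does not reach is not made up. A row lasts 1/8 s, in which the tool goes at most 62.5 mm and 10.7 degrees, less where a joint would pass 70% of its speed; a pose out of reach is approached as far as the arm can. A call with a gripper value outside its range is refused whole. The fingers move at their own pace and stop on an object; FORCE is the grip in N (left out, the last holds). Time passes only in rows, so rows that do not move let the fingers close. It gives the time, the measured TCP pose, the force and the opening at its end, in the units of the state.
- r.read_state(): the state, without advancing time (a new reading comes with each control period).
- r.camera(name): name is "scene" or "top" or "wrist"; returns a dict with "frame" (384x512x3 uint8, red, green, blue), "fx", "fy", "cx", "cy" (pixels), "k1" (the pictures are not rectified: a ray, as slopes to the right and down, at radius r is drawn at 1 + k1 r^2 times it, then the intrinsics apply), "camera_from_world" (4x4, takes a point from world to camera coordinates). Camera axes: x right, y down, z forward; pixel columns grow to the right and rows downward; lengths in m; the calibration is good to about 2 mm. A picture is of the moment at which its call begins. There is no depth.
- r.close_job(): hands the job in, once; it reports no verdict.
Trained networks look in a picture, given as the dict that the camera call returned (one of the last four; its "shot" number tells which), for a name from the list of things; names that differ only in an ending like _2 or _b are one class to them, and where a whole thing is asked for, a point or a joint stands for the part that bears it (a point fixed in the world has none). Each returns a list of dicts, best first, with "score" (0 to 1); they miss things now and then, are a little off and sometimes report something else, mostly with a low value. They report only what shows in the picture. A call takes as long as a camera call. They do not tell look-alikes from the thing itself.
- r.search_frame(picture, thing): "rect" ([left, top, right, bottom] in pixels, round what is visible of it).
The state is a dict: "time": time; "joint_positions": joint angles; "joint_vel": joint speeds; "joint_torque": joint torques, N m; "ee_pos": TCP position; "eef_rot": TCP orientation; "ft_force": force on the tool from outside, world axes, zero at the start; "torque": the same for the moment, N m; "width": finger opening in m.
Only numpy, scipy, OpenCV 4.12 (cv2) and the standard library are available. Lean on these libraries where they do the work, as an engineer would, in place of code of your own. Each camera call takes 0.05 s, during which the arm holds its last target.

## Working session

There is one attempt and no reset: what is moved stays moved. The work goes in short steps, Python scripts to look and compute and a shell command to move; the robot and the scene stay as the last step left them, time stands still between calls to the robot, and variables do not carry over. Pictures are saved under pics/ and viewed, and the job is handed in when it is done.

```bash
ls; mkdir -p pics; python3 - <<'E'
from bench import r
import cv2
print(r.read_state(), r.tip_extent)
for n in ("scene","top","wrist"):
    c=r.camera(n); cv2.imwrite(f"pics/{n}0.png",c["frame"][:,:,::-1])
    print(n,{k:v for k,v in c.items() if k!="frame"})
E
```

```text
pics
{'time': 0.0, 'joint_positions': array([-1.28962001,  0.3328651 , -0.0646962 ,  1.46091619,  0.021569  ,
        1.34988594, -0.08851761]), 'joint_vel': array([ 0.00196208, -0.00055952, -0.00061995,  0.00030752,  0.00042579,
       -0.00107874, -0.00091306]), 'joint_torque': array([ 2.10778616e-06, -6.23245025e+01,  2.44998594e-02, -3.89898920e+01,
       -6.14348240e-02,  3.96167336e-02,  1.55634057e-04]), 'ee_pos': array([0.18684308, 0.59604363, 0.23277012]), 'eef_rot': array([ 1.51308522e-01,  9.88486345e-01, -6.84783098e-04, -8.76603459e-05]), 'ft_force': array([ 0.40623922, -0.45885739, -0.59021073]), 'torque': array([ 0.02116129, -0.04587363, -0.05407429]), 'width': 0.08712298566978009} 0.011
scene {'fx': 479.252293753457, 'fy': 479.252293753457, 'cx': 257.77408326859626, 'cy': 194.87990340531044, 'k1': -0.02855802974011755, 'camera_from_world': array([[-0.50584581, -0.86248118, -0.0156918 ,  0.2961754 ],
       [-0.56338404,  0.34409107, -0.75113231,  0.2907652 ],
       [ 0.65323689, -0.37111663, -0.65996516,  1.23210713],
       [ 0.        ,  0.        ,  0.        ,  
[... 246 characters left out ...]
    1.82348477e-02],
       [-9.92453335e-01, -2.29821711e-02, -1.20449979e-01,
         5.13903004e-01],
       [ 1.20420507e-01,  2.66708809e-03, -9.92719390e-01,
         1.13497177e+00],
       [ 0.00000000e+00,  0.00000000e+00,  0.00000000e+00,
         1.00000000e+00]]), 'shot': 2}
wrist {'fx': 307.5944512489618, 'fy': 307.5944512489618, 'cx': 258.984717391346, 'cy': 188.0931734362801, 'k1': 0.012816529220111849, 'camera_from_world': array([[ 0.29937736,  0.95413281, -0.00194441, -0.62348496],
       [ 0.9188613 , -0.28776007,  0.26997788, -0.03314873],
       [ 0.25703523, -0.08261191, -0.96286456,  0.39107505],
       [ 0.        ,  0.        ,  0.        ,  1.        ]]), 'shot': 3}
```

View pics/top0.png

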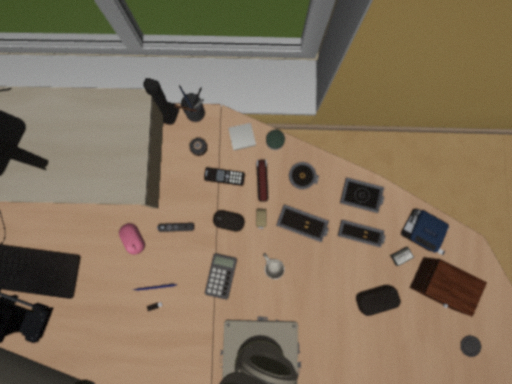

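View pics/scene0.png

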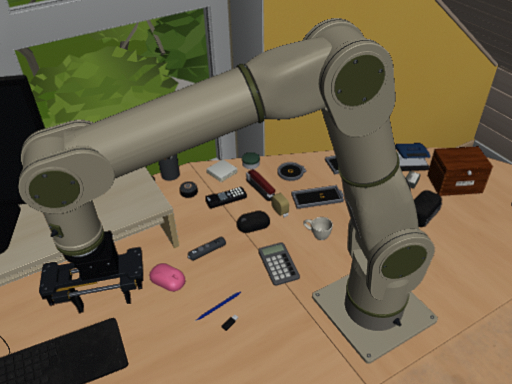

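View pics/wrist0.png

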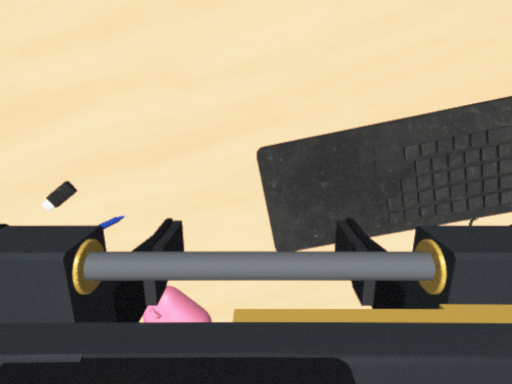

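```bash
cat > h.py <<'E'
from bench import r
import numpy as np, cv2
def ray(c,u,v):
    xd=np.array([(u-c['cx'])/c['fx'],(v-c['cy'])/c['fy']]); x=xd.copy()
    for _ in range(10): x=xd/(1+c['k1']*(x@x))
    T=c['camera_from_world']; R=T[:3,:3]
    return -R.T@T[:3,3], R.T@np.array([x[0],x[1],1])
def pt(c,u,v,z):
    o,d=ray(c,u,v); return o+d*(z-o[2])/d[2]
def px(c,p):
    T=c['camera_from_world']; q=T[:3,:3]@np.asarray(p,float)+T[:3,3]; s=q[:2]/q[2]; s=s*(1+c['k1']*(s@s))
    return np.array([c['cx']+c['fx']*s[0],c['cy']+c['fy']*s[1]])
def shot(n,name,crop=None,k=1):
    c=r.camera(n); f=c['frame'][:,:,::-1]
    if crop: f=f[crop[1]:crop[3],crop[0]:crop[2]]
    cv2.imwrite(f'pics/{name}.png',cv2.resize(f,None,fx=k,fy=k,interpolation=cv2.INTER_CUBIC)); return c
E
python3 - <<'E'
from h import *
c=shot('top','top1',(120,100,400,280),2.8)
H=dict(handset=.022,presenter=.022,cordless_mouse=.02,microphone=.03,handset_dock=.014,presenter_dock=.014,mouse_dock=.014,microphone_dock=.014,stapler=.048,tape_measure=.054)
for n,z in H.items():
    for d in r.search_frame(c,n)[:3]:
        a=d['rect']; print(n,round(d['score'],2),np.round(a,1),pt(c,(a[0]+a[2])/2,(a[1]+a[3])/2,z).round(3))
E
```

```text
handset 0.98 [204.5 165.7 245.  186.5] [0.568 0.127 0.022]
presenter 0.83 [156.5 222.5 192.4 230.5] [0.401 0.282 0.022]
cordless_mouse 0.94 [119.6 221.6 144.1 255.9] [0.359 0.416 0.02 ]
cordless_mouse 0.75 [212.1 211.5 245.2 230.8] [0.423 0.11  0.02 ]
microphone 0.81 [192.3 135.9 208.6 154.5] [0.666 0.208 0.03 ]
handset_dock 0.58 [278.5 206.6 328.4 239.5] [ 0.422 -0.13   0.014]
presenter_dock 0.71 [338.1 220.1 384.4 245.6] [ 0.395 -0.315  0.014]
mouse_dock 0.55 [345.7 177.4 384.9 214.2] [ 0.515 -0.33   0.014]
microphone_dock 0.59 [288.6 161.1 316.3 190.2] [ 0.576 -0.125  0.014]
microphone_dock 0.4 [255.7 160.  268.  199.6] [0.559 0.006 0.014]
stapler 0.56 [258.1 162.5 271.1 200.4] [ 0.549 -0.002  0.048]
tape_measure 0.69 [255.8 208.1 266.6 227.3] [0.434 0.007 0.054]
tape_measure 0.25 [286.2 162.7 319.  192.6] [ 0.563 -0.121  0.054]
```

View pics/top1.png

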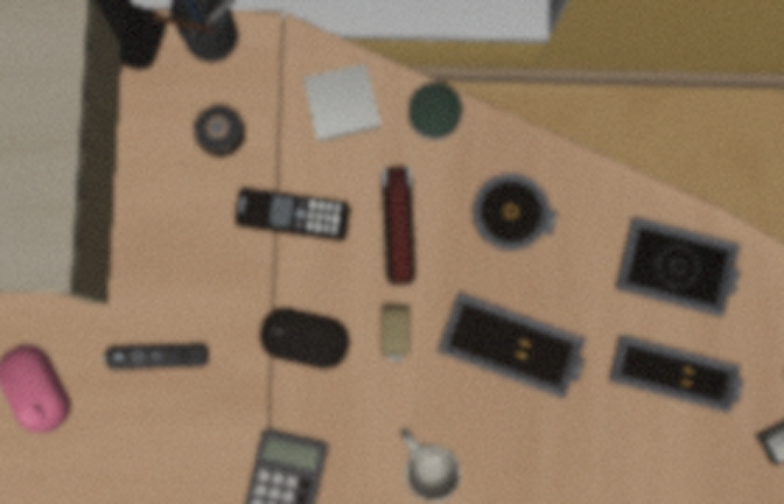

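```bash
cat > fit.py <<'E'
from h import *
from scipy.optimize import minimize
from scipy.spatial.transform import Rotation as Rot
def sil(c,x,y,yaw,spec,org,S,sh):
    # spec: list of local 3D pts ; hull
    cs,sn=np.cos(yaw),np.sin(yaw)
    P=[px(c,(x+cs*a-sn*b,y+sn*a+cs*b,z)) for a,b,z in spec]
    P=(np.array(P)-org+0.5)*S-0.5
    m=np.zeros(sh,np.float32); h=cv2.convexHull(P.astype(np.float32))
    cv2.fillConvexPoly(m,np.round(h*16).astype(np.int32),1,cv2.LINE_8,4); return m,h
def box(L,W,z0,z1,ox=0,rc=0.0):
    o=[]
    for z in (z0,z1):
        for sx in (-1,1):
            for sy in (-1,1):
                if rc:
                    for t in np.linspace(0,np.pi/2,5):
                        o.append((ox+sx*(L/2-rc+rc*np.cos(t)),sy*(W/2-rc+rc*np.sin(t)),z))
                else: o.append((ox+sx*L/2,sy*W/2,z))
    return o
def cyl(D,z0,z1): return [(D/2*np.cos(t),D/2*np.sin(t),z) for z in (z0,z1) for t in np.linspace(0,6.28,40)]
SPEC=dict(handset=box(.132,.046,0,.022,.015,.006),presenter=box(.118,.028,.003,.018,.015,.004),
 cordless_mouse=box(.104,.060,0.004,.016,0,.025),microphone=cyl(.060,.003,.024),
 handset_dock=box(.144,.062,.013,.014,.015),presenter_dock=box(.130,.044,.013,.014,.015),mouse_dock=box(.116,.076,.013,.014),microphone_dock=cyl(.079,.013,.014))
def fit(c,name,p0,thr=None,S=6,save=None,pad=14,usegray=None):
    sp=SPEC[name]
    cs,sn=np.cos(p0[2]),np.sin(p0[2])
    P=np.array([px(c,(p0[0]+cs*a-sn*b,p0[1]+sn*a+cs*b,z)) for a,b,z in sp])
    lo=np.maximum(np.floor(P.min(0)-pad),0).astype(int); hi=np.minimum(np.ceil(P.max(0)+pad),[512,384]).astype(int)
    f=c['frame'][lo[1]:hi[1],lo[0]:hi[0]]
    g=cv2.resize(f,None,fx=S,fy=S,interpolation=cv2.INTER_CUBIC)
    R=g[:,:,0].astype(np.float32)
    R=cv2.morphologyEx(R,cv2.MORPH_OPEN,np.ones((3,3)))
    if thr is None: thr,_=cv2.threshold(R.astype(np.uint8),0,255,cv2.THRESH_OTSU)
    m=(R<thr).astype(np.uint8)
    m=cv2.morphologyEx(m,cv2.MORPH_CLOSE,np.ones((3*S,3*S),np.uint8))
    n,lab,st,cen=cv2.connectedComponentsWithStats(m)
    ctr=(np.mean(P,0)-lo+.5)*S
    best=max(range(1,n),key=lambda i:(lab==i)[max(0,int(ctr[1]-3*S)):int(ctr[1]+3*S),max(0,int(ctr[0]-3*S)):int(ctr[0]+3*S)].sum())
    m=(lab==best).astype(np.uint8)
    cn,_=cv2.findContours(m,cv2.RETR_EXTERNAL,cv2.CHAIN_APPROX_NONE); cv2.drawContours(m,cn,-1,1,-1)
    m=m.astype(np.float32)
    def cost(q):
        s,_=sil(c,q[0]/100,q[1]/100,q[2]/5,sp,lo,S,m.shape); return np.abs(s-m).sum()/s.sum()
    q0=np.array([p0[0]*100,p0[1]*100,p0[2]*5])
    sx=np.array([q0]+[q0+d for d in ([1.2,0,0],[0,1.2,0],[0,0,.7])])
    o=minimize(cost,q0,method='Nelder-Mead',options=dict(initial_simplex=sx,xatol=.005,fatol=1e-4,maxiter=300))
    o=minimize(cost,o.x,method='Nelder-Mead',options=dict(initial_simplex=o.x+np.array([[0,0,0],[-.5,.2,0],[.2,.5,0],[0,0,-.4]]),xatol=.005,fatol=1e-4,maxiter=300))
    q=o.x; 
    if save:
        _,h=sil(c,q[0]/100,q[1]/100,q[2]/5,sp,lo,S,m.shape)
        v=g[:,:,::-1].copy(); cv2.drawContours(v,[np.round(h).astype(int)],-1,(0,255,0),1); cv2.drawContours(v,cn,-1,(0,0,255),1)
        cv2.imwrite(save,v)
    return np.array([q[0]/100,q[1]/100,q[2]/5]),o.fun,thr
E
cat > go1.py <<'E'
from fit import *
c=r.camera('top')
P0=dict(handset=(.568,.112,1.5),presenter=(.40,.265,1.6),cordless_mouse=(.423,.11,1.45),microphone=(.666,.208,0),
handset_dock=(.42,-.14,1.3),presenter_dock=(.39,-.325,1.4),mouse_dock=(.515,-.325,1.4),microphone_dock=(.576,-.12,0))
ims=[]
for n,p in P0.items():
    q,e,t=fit(c,n,p,save=f'/tmp/{n}.png'); print(n,q.round(4),round(float(e),3),t)
    im=cv2.imread(f'/tmp/{n}.png'); s=min(200/im.shape[1],290/im.shape[0]); im=cv2.resize(im,None,fx=s,fy=s); z=np.zeros((290,200,3),np.uint8); z[:im.shape[0],:im.shape[1]]=im; ims.append(z)
cv2.imwrite('pics/fit1.png',np.vstack([np.hstack(ims[:4]),np.hstack(ims[4:])]))
E
python3 go1.py
```

```text
handset [0.5665 0.1141 1.4432] 0.053 118.0
presenter [0.4014 0.2653 1.6258] 0.058 121.0
cordless_mouse [0.4255 0.1112 1.3843] 0.053 105.0
microphone [0.6654 0.2182 0.0691] 0.063 119.0
handset_dock [ 0.4173 -0.1418  1.2166] 0.189 107.0
presenter_dock [ 0.3897 -0.3285  1.3224] 0.296 110.0
mouse_dock [ 0.5171 -0.32    1.395 ] 0.191 103.0
microphone_dock [ 0.5755 -0.1238  0.0585] 0.222 106.0
```

View pics/fit1.png

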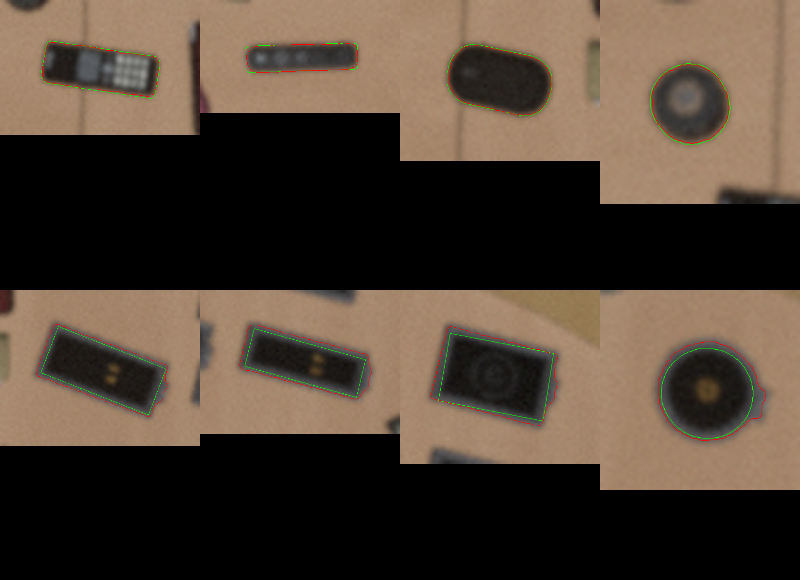

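```bash
cat > go2.py <<'E'
from fit import *
c=r.camera('top')
P0=dict(handset_dock=(.417,-.142,1.22),presenter_dock=(.39,-.328,1.3),mouse_dock=(.517,-.322,1.39),microphone_dock=(.5755,-.124,0))
ims=[]
for n,p in P0.items():
  for thr in (55,65):
    q,e,t=fit(c,n,p,thr=thr,save=f'/tmp/{n}.png'); print(n,q.round(4),round(float(e),3),t)
  im=cv2.imread(f'/tmp/{n}.png'); s=min(400/im.shape[1],290/im.shape[0]); im=cv2.resize(im,None,fx=s,fy=s); z=np.zeros((290,400,3),np.uint8); z[:im.shape[0],:im.shape[1]]=im; ims.append(z)
cv2.imwrite('pics/fit2.png',np.vstack([np.hstack(ims[:2]),np.hstack(ims[2:])]))
E
python3 go2.py
```

```text
handset_dock [ 0.4187 -0.1417  1.2619] 0.228 55
handset_dock [ 0.4176 -0.1418  1.2257] 0.155 65
presenter_dock [ 0.3917 -0.33    1.3781] 0.274 55
presenter_dock [ 0.392  -0.3307  1.3421] 0.167 65
mouse_dock [ 0.5175 -0.3178  1.338 ] 0.191 55
mouse_dock [ 0.5181 -0.3203  1.3235] 0.106 65
microphone_dock [ 0.579  -0.1257  0.106 ] 0.216 55
microphone_dock [ 0.5784 -0.125   0.0789] 0.137 65
```

View pics/fit2.png

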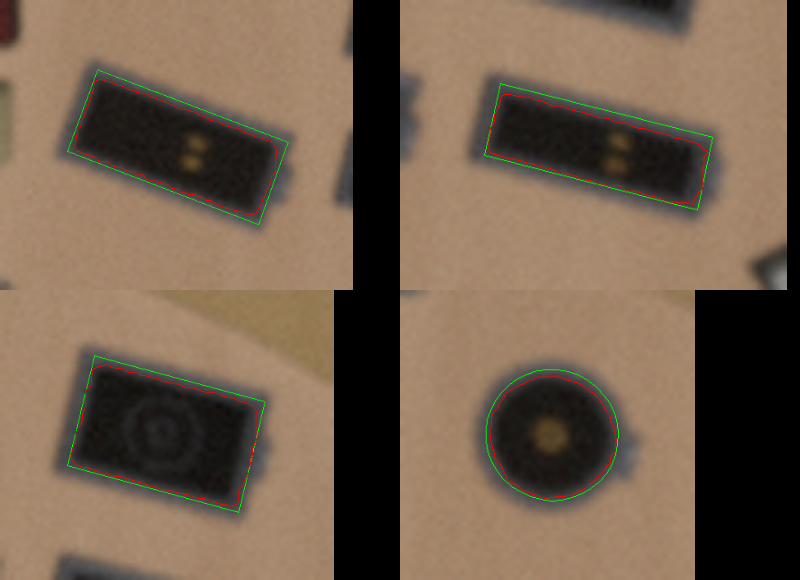

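```bash
cat > go3.py <<'E'
from fit import *
SPEC.update(handset_dock=box(.156,.074,.0,.014,.015),presenter_dock=box(.142,.056,.0,.014,.015),mouse_dock=box(.128,.088,.0,.014),microphone_dock=cyl(.091,.0,.014))
c=r.camera('top')
P0=dict(handset_dock=(.417,-.142,1.22),presenter_dock=(.39,-.328,1.3),mouse_dock=(.517,-.322,1.39),microphone_dock=(.5755,-.124,0))
ims=[]
for n,p in P0.items():
  q,e,t=fit(c,n,p,save=f'/tmp/{n}.png'); print(n,q.round(4),round(float(e),3),t)
  im=cv2.imread(f'/tmp/{n}.png'); s=min(400/im.shape[1],290/im.shape[0]); im=cv2.resize(im,None,fx=s,fy=s); z=np.zeros((290,400,3),np.uint8); z[:im.shape[0],:im.shape[1]]=im; ims.append(z)
  u,v=np.round(px(c,(p[0],p[1],.008))).astype(int)
  f=c['frame'][v-9:v+10,u-9:u+10].astype(float); w=np.clip(f[:,:,0]-f[:,:,2]-20,0,None)
  Y,X=np.mgrid[v-9:v+10,u-9:u+10]; print('  brass',pt(c,(w*X).sum()/w.sum(),(w*Y).sum()/w.sum(),.008).round(4))
cv2.imwrite('pics/fit3.png',np.vstack([np.hstack(ims[:2]),np.hstack(ims[2:])]))
E
python3 go3.py
```

```text
handset_dock [ 0.4175 -0.1422  1.2352] 0.092 108.0
  brass [ 0.4156 -0.1383  0.008 ]
presenter_dock [ 0.3907 -0.3312  1.3482] 0.098 110.0
  brass [ 0.3778 -0.3227  0.008 ]
mouse_dock [ 0.5174 -0.3216  1.3364] 0.105 103.0
  brass [nan nan nan]
microphone_dock [ 0.578  -0.1278  0.2235] 0.109 106.0
  brass [ 0.5789 -0.1247  0.008 ]go3.py:11: RuntimeWarning: invalid value encountered in scalar divide
  Y,X=np.mgrid[v-9:v+10,u-9:u+10]; print('  brass',pt(c,(w*X).sum()/w.sum(),(w*Y).sum()/w.sum(),.008).round(4))
```

View pics/fit3.png

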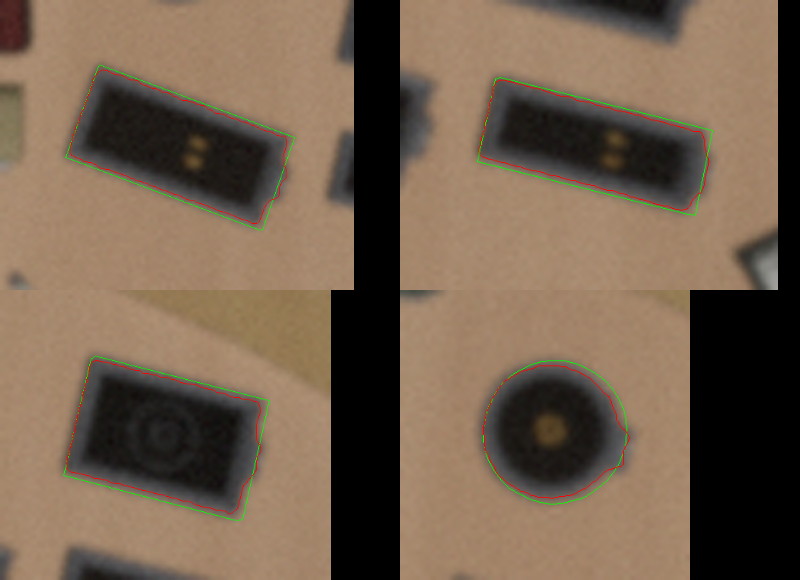

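```bash
python3 - <<'E'
from h import *
shot('top','topA',(100,60,260,250),3.1)
shot('scene','sceneA',(0,120,260,320),3)
E
```

```text
(no output)
```

View pics/topA.png

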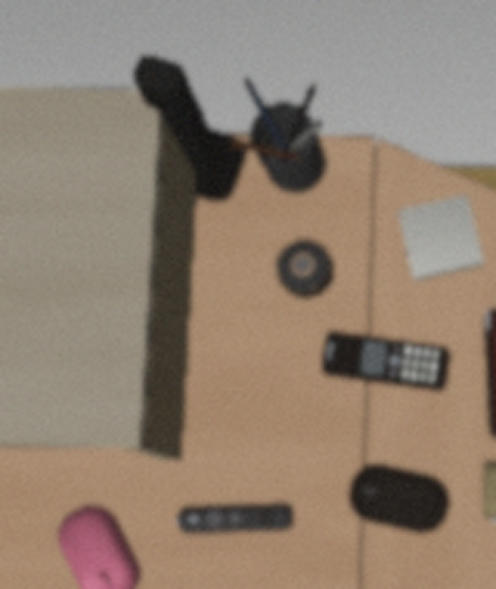

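View pics/sceneA.png

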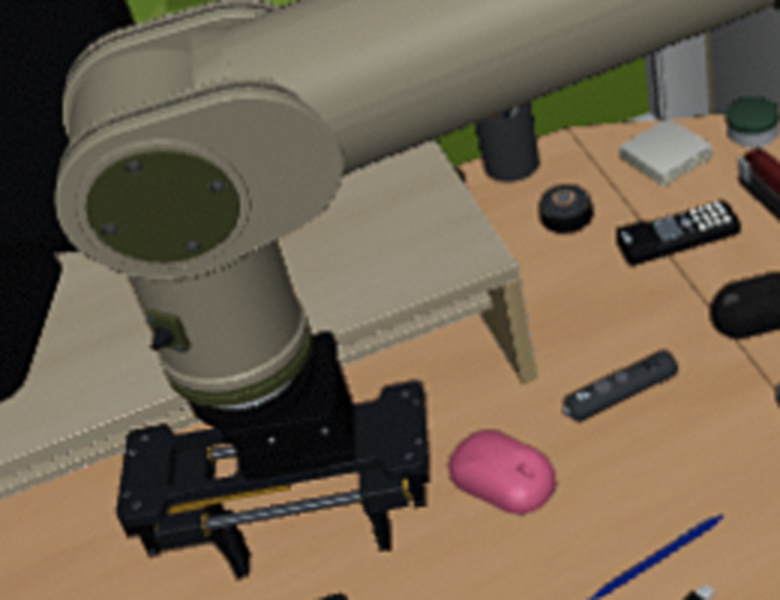

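```bash
python3 - <<'E'
from h import *
c=r.camera('top'); s=r.camera('scene')
b=pt(c,158,207.7,0);print('shelf base',b,'scene',pt(s,178,247,0))
for z in (.08,.1,.12,.14): print(z,pt(c,145,204,z),pt(s,173.3,209,z))
# shelf rear base edge
print('rear base', pt(c,100+197/3.1,60+195/3.1,0))
print('cup base front', pt(c,100+300/3.1,60+190/3.1,0),pt(s,508/3,120+180/3,0))
for z in (.08,.1,.12): print('cup top',z, pt(c,100+280/3.1,60+130/3.1,z))
print('black thing base', pt(c,100+220/3.1,60+195/3.1,0))
E
```

```text
shelf base [0.46175824 0.34311788 0.        ] scene [0.45674026 0.34639113 0.        ]
0.08 [0.46614345 0.36216374 0.08      ] [0.5304481  0.31874957 0.08      ]
0.1 [0.46446179 0.3561174  0.1       ] [0.50907859 0.32489686 0.1       ]
0.12 [0.46278014 0.35007106 0.12      ] [0.48770909 0.33104416 0.12      ]
0.14 [0.46109849 0.34402473 0.14      ] [0.46633959 0.33719146 0.14      ]
rear base [0.7474235  0.34028624 0.        ]
cup base front [0.75547078 0.22883903 0.        ] [0.75829803 0.24885866 0.        ]
cup top 0.08 [0.79232832 0.23834148 0.08      ]
cup top 0.1 [0.78476207 0.23452898 0.1       ]
cup top 0.12 [0.77719583 0.23071648 0.12      ]
black thing base [0.74796738 0.31532956 0.        ]
```

```bash
cat > to.py <<'E'
from h import *
import sys
from scipy.spatial.transform import Rotation as Rot
# usage: to.py x y z jawangle -> deltas in tool axes (cm), turn
s=r.read_state(); R=Rot.from_quat(s['eef_rot']).as_matrix(); p=s['ee_pos']
t=np.array([float(a) for a in sys.argv[1:4]])
y=R[:,1]; ja=np.arctan2(y[1],y[0])
print('t',round(s['time'],2),'pos',p.round(4),'jaw',round(ja,3),'w',round(s['width'],4),'F',s['ft_force'].round(1),'z-axis',R[:,2].round(3))
print('q',s['joint_positions'].round(2))
print('shift cm',(R.T@(t-p)*100).round(2))
if len(sys.argv)>4:
    d=float(sys.argv[4])-ja; d=(d+np.pi/2)%np.pi-np.pi/2
    print('wz',round(-d,3))
E
python3 to.py .4 .276 .2 .055
```

```text
t 1.05 pos [0.187  0.5964 0.2336] jaw 1.267 w 0.0866 F [-0.2  0.7  0.2] z-axis [ 0.  0. -1.]
q [-1.29  0.33 -0.06  1.46  0.02  1.35 -0.09]
shift cm [-29.91 -24.2    3.36]
wz 1.212
```

```bash
python3 -m jog '[[-3.74,-3.02,0.4,0,0,0,1],[-3.74,-3.02,0.4,0,0,0,1],[-3.74,-3.02,0.4,0,0,0,1],[-3.74,-3.02,0.4,0,0,0,1],[-3.74,-3.02,0.4,0,0,0,1],[-3.74,-3.02,0.4,0,0,0,1],[-3.74,-3.02,0.4,0,0,0,1],[-3.74,-3.02,0.4,0,0,0,1],[0,0,0,0,0,0.173,1],[0,0,0,0,0,0.173,1],[0,0,0,0,0,0.173,1],[0,0,0,0,0,0.173,1],[0,0,0,0,0,0.173,1],[0,0,0,0,0,0.173,1],[0,0,0,0,0,0.173,1],[0,0,0,0,0,0,1]]' 15; python3 to.py .4 .276 .12 .055; python3 -c "
from h import *
shot('wrist','w1')"
```

```text
time: 3.05
ee_pos: [0.4002, 0.2764, 0.2017]
eef_rot: [0.687, 0.727, 0.0, -0.0]
ft_force: [-0.1, -0.4, 0.5]
width: 0.0872
t 3.05 pos [0.4002 0.2764 0.2017] jaw 0.057 w 0.0872 F [-0.1 -0.4  0.5] z-axis [ 0.  0. -1.]
q [-0.9   0.04  0.21  1.87 -0.01  1.23 -0.63]
shift cm [-0.04 -0.02  8.17]
wz 0.002
```

View pics/w1.png

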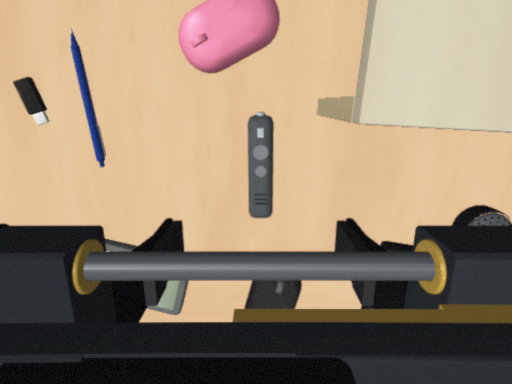

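The wrist view shows the presenter at (261,165), upright in the image with its nose at the top and ribs at the bottom (foot to the right, as it should be). The pink mouse at (230,28) is left alone. I'll refine the presenter's pose from this view.

```bash
python3 - <<'E'
from fit import *
c=r.camera('wrist')
q,e,t=fit(c,'presenter',(.4014,.2653,1.6258),save='pics/fw1.png',S=4); print(q.round(4),e,t, q[:2]+.015*np.array([np.cos(q[2]),np.sin(q[2])]))
E
```

```text
[0.4026 0.2635 1.6316] 0.06498321890830994 156.0 [0.40166807 0.27844811]
```

View pics/fw1.png

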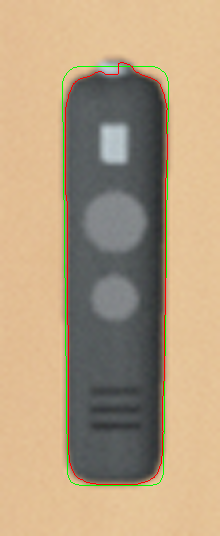

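```bash
python3 -m jog '[[0,0.13,4,0,0,0,1],[0,0,5,0,0,0,1],[0,0,4,0,0,0,1],[0,0,3,0,0,0,1],[0,0,2.15,0,0,0,1],[0,0,0,0,0,0,1],[0,0,0,0,0,0,-1],[0,0,0,0,0,0,-1],[0,0,0,0,0,0,-1],[0,0,0,0,0,0,-1],[0,0,0,0,0,0,-1],[0,0,0,0,0,0,-1]]' 15; python3 to.py .4 .276 .2 .055
```

```text
time: 4.65
ee_pos: [0.4015, 0.2764, 0.0201]
eef_rot: [0.687, 0.727, 0.0, -0.0]
ft_force: [0.1, -0.3, 0.1]
width: 0.0348
t 4.65 pos [0.4015 0.2764 0.0201] jaw 0.056 w 0.0348 F [ 0.1 -0.3  0.1] z-axis [-0.  0. -1.]
q [-0.88  0.28  0.2   2.04 -0.07  0.83 -0.58]
shift cm [ -0.03  -0.15 -17.99]
wz 0.001
```

Not yet fully closed.

```bash
python3 -m jog '[[0,0,0,0,0,0,-1],[0,0,0,0,0,0,-1],[0,0,0,0,0,0,-1],[0,0,0,0,0,0,-1]]' 20; python3 to.py .4 .276 .2 .055
```

```text
time: 5.15
ee_pos: [0.4015, 0.2765, 0.02]
eef_rot: [0.687, 0.727, 0.0, -0.0]
ft_force: [-0.1, 0.9, 0.2]
width: 0.0275
t 5.15 pos [0.4015 0.2765 0.02  ] jaw 0.056 w 0.0275 F [-0.1  0.9  0.2] z-axis [ 0.  0. -1.]
q [-0.88  0.28  0.2   2.04 -0.07  0.83 -0.58]
shift cm [ -0.04  -0.15 -18.  ]
wz 0.001
```

```bash
python3 -m jog '[[0,0,-4,0,0,0,-1],[0,0,-6,0,0,0,-1],[0,0,-6,0,0,0,-1],[-5.22,1.68,0,0,0,0,-1],[-5.22,1.68,0,0,0,0,-1],[-5.22,1.68,0,0,0,0,-1],[-5.22,1.68,0,0,0,0,-1],[-5.22,1.68,0,0,0,0,-1],[-5.53,-2.08,0,0,0,0,-1],[-5.53,-2.08,0,0,0,0,-1],[-5.53,-2.08,0,0,0,0,-1],[-5.53,-2.08,0,0,0,0,-1],[-5.53,-2.08,0,0,0,0,-1],[-5.53,-2.08,0,0,0,0,-1],[0,0,0,0,0,0.141,-1],[0,0,0,0,0,0.141,-1],[0,0,0,0,0,0,-1]]' 20; python3 to.py .394 -.318 .12 -.226; python3 -c "
from h import *
shot('wrist','w2');shot('top','t2',(120,100,400,280),2.8)"
```

```text
time: 7.28
ee_pos: [0.3938, -0.3177, 0.1799]
eef_rot: [0.782, 0.623, -0.0, -0.0]
ft_force: [0.3, 0.1, -0.3]
width: 0.028
t 7.28 pos [ 0.3938 -0.3177  0.1799] jaw -0.225 w 0.028 F [ 0.3  0.1 -0.3] z-axis [-0.  0. -1.]
q [-0.21  0.12  0.87  1.88 -0.1   1.18  0.47]
shift cm [-0.03  0.02  5.99]
wz 0.001
```

View pics/w2.png

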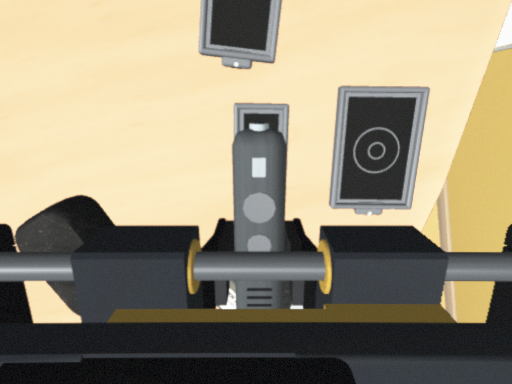

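View pics/t2.png

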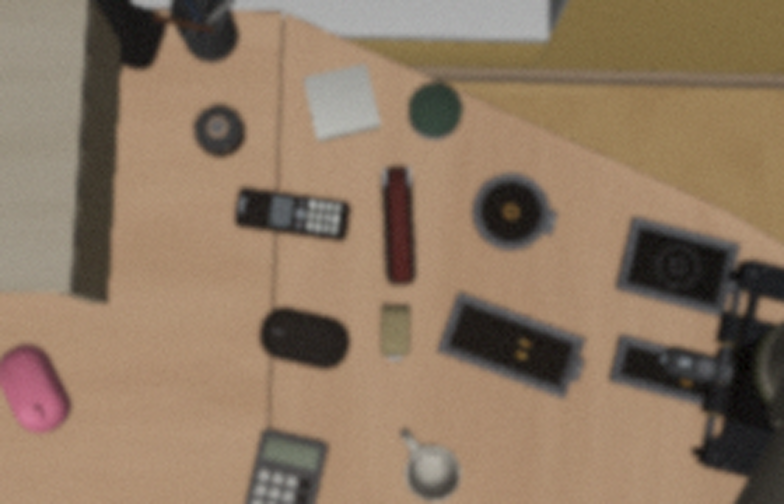

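```bash
python3 - <<'E'
from fit import *
c=r.camera('wrist')
SPEC.update(mouse_dock=box(.128,.088,.0,.014))
q,e,t=fit(c,'mouse_dock',(.518,-.3205,1.33),save='pics/fw2.png',S=4,thr=150,pad=12); print(q.round(4),e,t)
for u,v in [(235,104),(288,104),(261.5,104)]: print(pt(c,u,v,.014))
print(np.array([.391,-.33])+.086*np.array([np.cos(1.345),np.sin(1.345)]))
n=pt(c,260,125,.19);print(n)
E
```

```text
[ 0.5176 -0.3226  1.3346] 0.13985715806484222 150
[ 0.38659366 -0.24315335  0.014     ]
[ 0.43799791 -0.25479231  0.014     ]
[ 0.41229831 -0.24896558  0.014     ]
[ 0.4102539  -0.24618301]
[ 0.40858313 -0.25619589  0.19      ]
```

View pics/fw2.png

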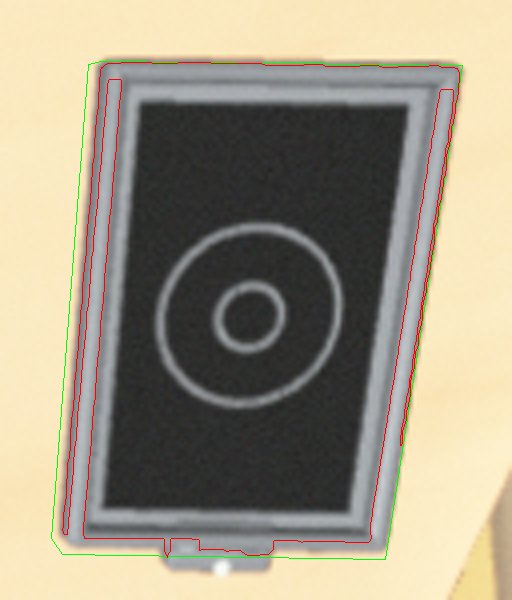

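```bash
python3 -m jog '[[-0.1,0.1,5,0,0,0,-1],[0,0,5,0,0,0,-1],[0,0,3,0,0,0,-1],[0,0,1.4,0,0,0,-1],[0,0,0.4,0,0,0,-1],[0,0,0.25,0,0,0,-1],[0,0,0.1,0,0,0,-1],[0,0,0,0,0,0,-1]]' 20; python3 to.py .395 -.319 .028 -.226
```

```text
time: 8.43
ee_pos: [0.3951, -0.319, 0.029]
eef_rot: [0.782, 0.623, 0.0, 0.0]
ft_force: [-0.8, 0.1, -0.6]
width: 0.0275
t 8.43 pos [ 0.3951 -0.319   0.029 ] jaw -0.226 w 0.0275 F [-0.8  0.1 -0.6] z-axis [ 0.001 -0.    -1.   ]
q [-0.09  0.38  0.78  2.01 -0.35  0.88  0.66]
shift cm [ 0.   -0.01  0.1 ]
wz 0.0
```

```bash
python3 -m jog '[[0,0,0.1,0,0,0,-1],[0,0,0,0,0,0,-1]]'; python3 -c "
from h import *
c=shot('wrist','w3');shot('scene','s3',(250,120,512,320),3)"
```

```text
time: 8.68
ee_pos: [0.395, -0.319, 0.028]
eef_rot: [0.782, 0.623, 0.0, 0.0]
ft_force: [-0.7, 1.9, 6.9]
width: 0.0277
```

View pics/w3.png

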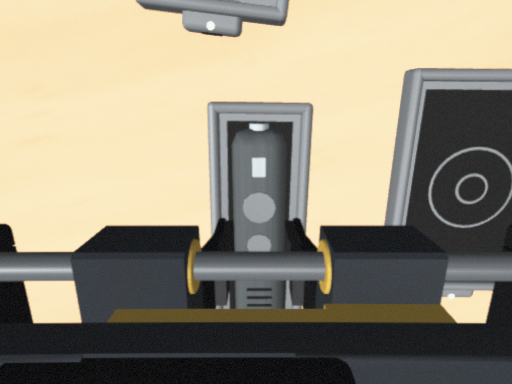

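View pics/s3.png

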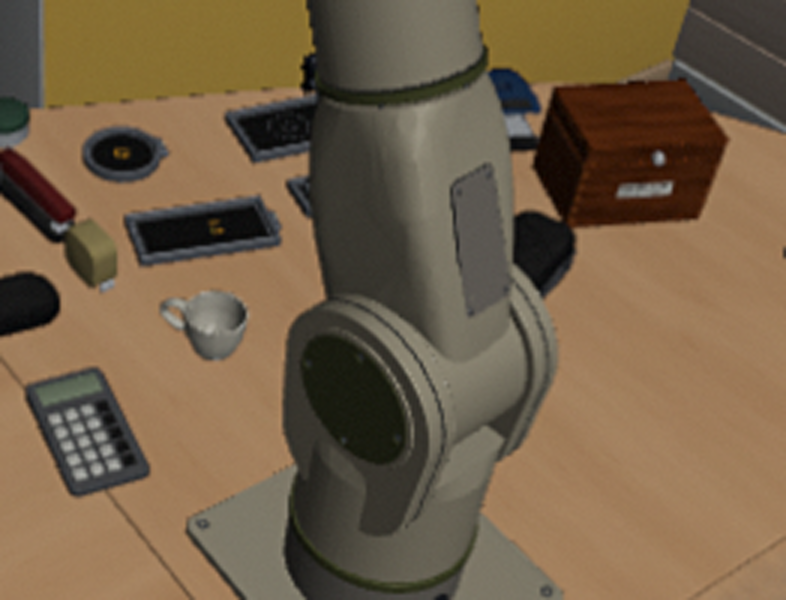

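The presenter sits centred in the narrow well (device columns 232–287, well 228–293), with a 7 N contact. Releasing it.

```bash
python3 -m jog '[[0,0,0,0,0,0,0.2],[0,0,0,0,0,0,0.2],[0,0,0,0,0,0,0.2],[0,0,0,0,0,0,0.2],[0,0,-1,0,0,0,1],[0,0,-4,0,0,0,1],[0,0,-5,0,0,0,1],[0,0,-5,0,0,0,1],[0,0,0,0,0,0,1]]'; python3 to.py .567 .126 .18 -.128; python3 -c "
from h import *
c=shot('wrist','w4')
print(pt(c,0,0,0))"
```

```text
time: 9.9
ee_pos: [0.3962, -0.3203, 0.1815]
eef_rot: [0.782, 0.623, 0.002, 0.003]
ft_force: [0.1, 0.1, -0.9]
width: 0.0854
t 9.9 pos [ 0.3962 -0.3203  0.1815] jaw -0.227 w 0.0854 F [ 0.1  0.1 -0.9] z-axis [ 0.007 -0.002 -1.   ]
q [-0.24  0.13  0.9   1.88 -0.11  1.18  0.48]
shift cm [47.33  6.62  0.18]
wz -0.099
[ 0.19648296 -0.10543956  0.        ]
```

View pics/w4.png

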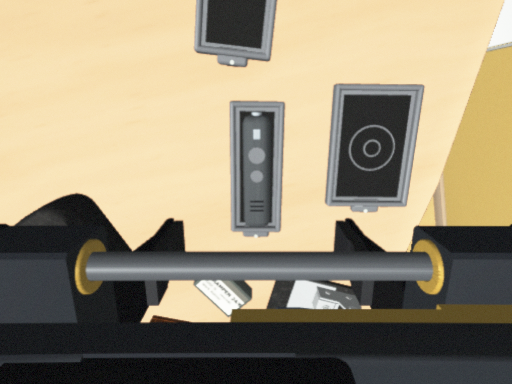

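```bash
python3 -m jog '[[5.26,0.74,0,0,0,0,1],[5.26,0.74,0,0,0,0,1],[5.26,0.74,0,0,0,0,1],[5.26,0.74,0,0,0,0,1],[5.26,0.74,0,0,0,0,1],[5.26,0.74,0,0,0,0,1],[5.26,0.74,0,0,0,0,1],[5.26,0.74,0,0,0,0,1],[5.26,0.74,0,0,0,0,1],[0,0,0,0,0,-0.1,1],[0,0,0,0,0,0,1]]'; python3 to.py .568 .127 .02 -.128; python3 - <<'E'
from fit import *
c=r.camera('wrist'); cv2.imwrite('pics/w5.png',c['frame'][:,:,::-1])
q,e,t=fit(c,'handset',(.5665,.1141,1.4432),save='pics/fw5.png',S=3); print(q.round(4),e,t,q[:2]+.015*np.array([np.cos(q[2]),np.sin(q[2])]))
q,e,t=fit(c,'microphone',(.6654,.2182,0),save='pics/fw5b.png',S=4); print(q.round(4),e,t)
E
```

```text
time: 11.32
ee_pos: [0.565, 0.1273, 0.1762]
eef_rot: [0.75, 0.661, -0.001, -0.0]
ft_force: [0.3, 0.1, -0.2]
width: 0.0873
t 11.32 pos [0.565  0.1273 0.1762] jaw -0.126 w 0.0873 F [ 0.3  0.1 -0.2] z-axis [-0.002 -0.001 -1.   ]
q [-0.74  0.29  0.53  1.69 -0.15  1.21 -0.3 ]
shift cm [ 0.04  0.33 15.62]
wz 0.002
[0.5679 0.1125 1.4441] 0.06855454295873642 155.0 [0.56978236 0.12738133]
[ 0.6665  0.1951 -0.0143] 0.9140022397041321 169.0
```

View pics/w5.png

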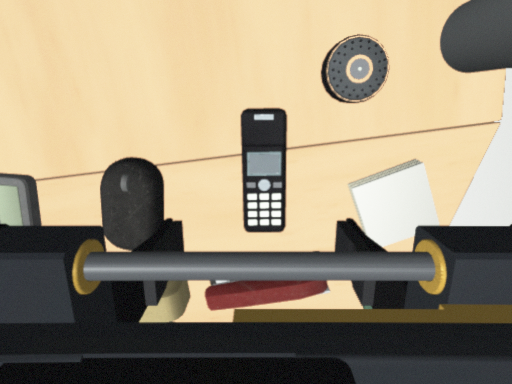

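View pics/fw5.png

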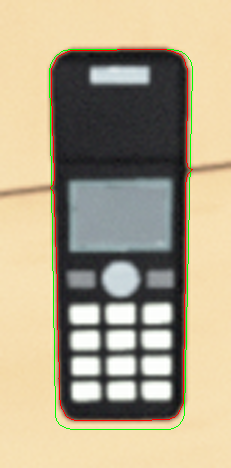

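```bash
python3 -m jog '[[0,0.4,5,0,0,0,1],[0,0,5,0,0,0,1],[0,0,3,0,0,0,1],[0,0,2.6,0,0,0,1],[0,0,0,0,0,0,1],[0,0,0,0,0,0,-1],[0,0,0,0,0,0,-1],[0,0,0,0,0,0,-1],[0,0,0,0,0,0,-1],[0,0,0,0,0,0,-1],[0,0,0,0,0,0,-1],[0,0,0,0,0,0,-1],[0,0,0,0,0,0,-1]]' 25; python3 to.py .568 .127 .02 -.128
```

```text
time: 13.0
ee_pos: [0.5697, 0.1271, 0.0217]
eef_rot: [0.75, 0.661, 0.0, -0.0]
ft_force: [-0.7, 0.6, 5.0]
width: 0.046
t 13.0 pos [0.5697 0.1271 0.0217] jaw -0.126 w 0.046 F [-0.7  0.6  5. ] z-axis [ 0.  0. -1.]
q [-0.68  0.48  0.47  1.8  -0.27  0.92 -0.22]
shift cm [-0.03 -0.17  0.17]
wz 0.002
```

```bash
python3 -m jog '[[0,0,-4,0,0,0,-1],[0,0,-6,0,0,0,-1],[0,0,-6,0,0,0,-1],[0,0,0,0,0,0,-1]]' 25;  python3 to.py .4224 -.1276 .18 -.34
```

```text
time: 13.5
ee_pos: [0.572, 0.1273, 0.1861]
eef_rot: [0.75, 0.661, 0.004, 0.001]
ft_force: [0.9, 0.1, -2.8]
width: 0.0455
t 13.5 pos [0.572  0.1273 0.1861] jaw -0.126 w 0.0455 F [ 0.9  0.1 -2.8] z-axis [ 0.007  0.003 -1.   ]
q [-0.74  0.29  0.54  1.67 -0.16  1.22 -0.3 ]
shift cm [-27.18 -11.64   0.42]
wz 0.214
```

```bash
python3 -m jog '[[-5.44,-2.33,0.1,0,0,0,-1],[-5.44,-2.33,0.1,0,0,0,-1],[-5.44,-2.33,0,0,0,0,-1],[-5.44,-2.33,0,0,0,0,-1],[-5.44,-2.33,0,0,0,0,-1],[0,0,0,0,0,0.107,-1],[0,0,0,0,0,0.107,-1],[0,0,0,0,0,0,-1],[0,0,0,0,0,0,-1]]' 25;  python3 to.py .4224 -.1276 .18 -.34;python3 - <<'E'
from fit import *
c=shot('wrist','w6')
E
```

```text
time: 14.62
ee_pos: [0.4196, -0.1281, 0.179]
eef_rot: [0.816, 0.578, -0.0, -0.0]
ft_force: [0.5, 0.1, -2.3]
width: 0.0456
t 14.62 pos [ 0.4196 -0.1281  0.179 ] jaw -0.337 w 0.0456 F [ 0.5  0.1 -2.3] z-axis [-0.001 -0.    -1.   ]
q [-0.53 -0.1   0.7   2.03  0.07  1.19 -0.2 ]
shift cm [ 0.14  0.25 -0.1 ]
wz 0.003
```

View pics/w6.png

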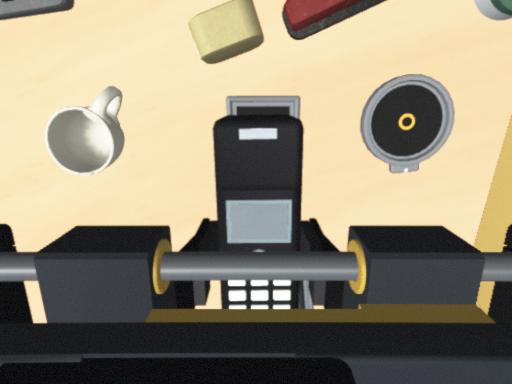

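```bash
python3 - <<'E'
from fit import *
c=r.camera('wrist')
a,b=pt(c,227,96.5,.014),pt(c,300,96.5,.014);print(a,b,np.linalg.norm(a-b)); m=(a+b)/2
yw=np.arctan2(b[1]-a[1],b[0]-a[0])+np.pi/2
print('yaw',yw,'origin',m[:2]-.093*np.array([np.cos(yw),np.sin(yw)]), m[:2]-.093*np.array([np.cos(1.23),np.sin(1.23)]))
print('mic dock',pt(c,406.5,121.5,.008))
e=pt(c,258,116,.183);print('ear end',e,(e-r.read_state()['ee_pos']))
cv2.imwrite('pics/w6c.png',cv2.resize(c['frame'][80:180,190:320,::-1],None,fx=6,fy=6,interpolation=cv2.INTER_CUBIC))
E
```

```text
[ 0.41605007 -0.04413201  0.014     ] [ 0.48389588 -0.06798931  0.014     ] 0.0719181749236172
yaw 1.2326612282449547 origin [ 0.41912224 -0.14379453] [ 0.41888887 -0.14371212]
mic dock [ 0.57999075 -0.12787023  0.008     ]
ear end [ 0.44172057 -0.06503327  0.183     ] [0.02196392 0.0630087  0.00377633]
```

View pics/w6c.png

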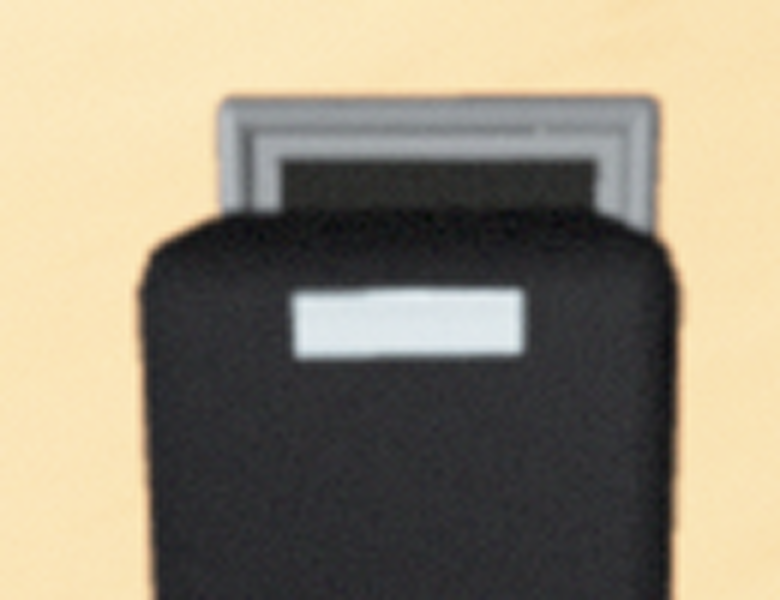

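```bash
python3 -m jog '[[0,0.36,4,0,0,0,-1],[0,0,5,0,0,0,-1],[0,0,3,0,0,0,-1],[0,0,1.6,0,0,0,-1],[0,0,0.7,0,0,0,-1],[0,0,0.3,0,0,0,-1],[0,0,0,0,0,0,-1],[0,0,0,0,0,0,-1]]' 25; python3 to.py .423 -.1293 .0297 -.34;python3 - <<'E'
from fit import *
c=shot('wrist','w7')
E
```

```text
time: 15.72
ee_pos: [0.4238, -0.1294, 0.0341]
eef_rot: [0.817, 0.577, 0.001, 0.0]
ft_force: [-0.5, -0.9, -1.4]
width: 0.0455
t 15.72 pos [ 0.4238 -0.1294  0.0341] jaw -0.34 w 0.0455 F [-0.5 -0.9 -1.4] z-axis [ 0.001  0.    -1.   ]
q [-0.49  0.19  0.74  2.16 -0.18  0.84  0.02]
shift cm [-0.02 -0.08  0.44]
wz 0.0
```

View pics/w7.png

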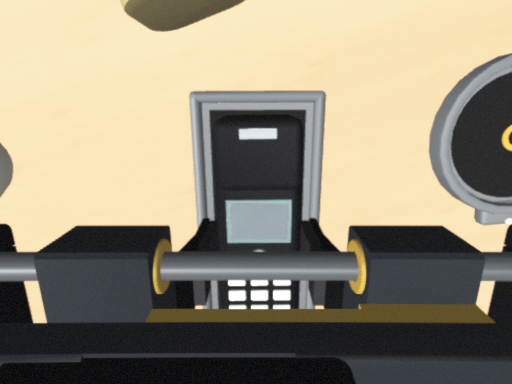

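The handset lies inside the well (device columns 215–302, well 207–309), with a gap at its top end. Lowering it the last few mm.

```bash
python3 -m jog '[[0,0,0.2,0,0,0,-1],[0,0,0.1,0,0,0,-1],[0,0,0,0,0,0,-1]]' 25; python3 to.py .423 -.1293 .0297 -.34
```

```text
time: 16.15
ee_pos: [0.4232, -0.1294, 0.0304]
eef_rot: [0.817, 0.577, -0.0, -0.0]
ft_force: [0.5, 0.4, -2.0]
width: 0.0455
t 16.15 pos [ 0.4232 -0.1294  0.0304] jaw -0.34 w 0.0455 F [ 0.5  0.4 -2. ] z-axis [-0.  0. -1.]
q [-0.48  0.2   0.73  2.17 -0.18  0.83  0.02]
shift cm [-0.   -0.02  0.07]
wz 0.0
```

```bash
python3 -m jog '[[0,0,0.1,0,0,0,-1],[0,0,0,0,0,0,-1]]' 25; python3 to.py .423 -.1293 .0297 -.34
```

```text
time: 16.4
ee_pos: [0.4233, -0.1294, 0.0296]
eef_rot: [0.817, 0.577, 0.0, -0.0]
ft_force: [-1.2, -0.2, 2.3]
width: 0.0462
t 16.4 pos [ 0.4233 -0.1294  0.0296] jaw -0.34 w 0.0462 F [-1.2 -0.2  2.3] z-axis [ 0.  0. -1.]
q [-0.48  0.2   0.73  2.17 -0.19  0.83  0.03]
shift cm [-0.   -0.03 -0.01]
wz -0.0
```

Contact. I'll release, lift and move on to the black mouse.

```bash
python3 -m jog '[[0,0,0,0,0,0,0.6],[0,0,0,0,0,0,0.6],[0,0,0,0,0,0,0.6],[0,0,0,0,0,0,0.6],[0,0,-1,0,0,0,1],[0,0,-4,0,0,0,1],[0,0,-5,0,0,0,1],[0,0,-5,0,0,0,1],[0,0,0,0,0,0,1],[0,0,0,0,0,0,1]]'; python3 to.py .4265 .111 .18 -.187;python3 - <<'E'
from fit import *
c=shot('wrist','w8')
E
```

```text
time: 17.65
ee_pos: [0.4231, -0.1293, 0.1795]
eef_rot: [0.817, 0.577, 0.0, -0.0]
ft_force: [0.1, 0.5, -0.6]
width: 0.0871
t 17.65 pos [ 0.4231 -0.1293  0.1795] jaw -0.34 w 0.0871 F [ 0.1  0.5 -0.6] z-axis [ 0.     0.001 -1.   ]
q [-0.58 -0.09  0.75  2.02  0.07  1.19 -0.2 ]
shift cm [22.77 -7.69 -0.03]
wz -0.153
```

View pics/w8.png

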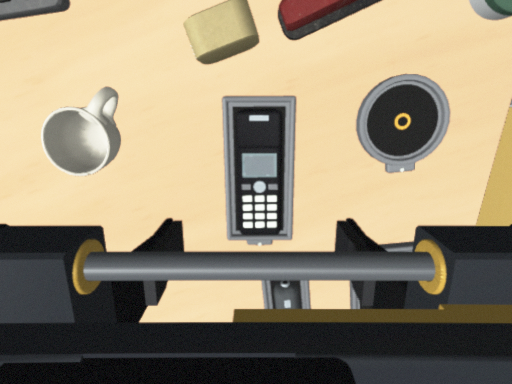

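```bash
python3 -m jog '[[5.69,-1.92,0,0,0,0,1],[5.69,-1.92,0,0,0,0,1],[5.69,-1.92,0,0,0,0,1],[5.69,-1.92,0,0,0,0,1],[0,0,0,0,0,-0.153,1],[0,0,0,0,0,0,1],[0,0,0,0,0,0,1]]'; python3 to.py .4265 .111 .02 -.187; python3 - <<'E'
from fit import *
c=shot('wrist','w9')
q,e,t=fit(c,'cordless_mouse',(.4255,.1112,1.384),save='pics/fw9.png',S=3); print(q.round(4),e,t)
E
```

```text
time: 18.58
ee_pos: [0.4265, 0.1099, 0.1789]
eef_rot: [0.771, 0.636, -0.001, -0.0]
ft_force: [-0.0, -0.3, -0.1]
width: 0.0867
t 18.57 pos [0.4265 0.1099 0.1789] jaw -0.192 w 0.0867 F [-0.  -0.3 -0.1] z-axis [-0.001 -0.001 -1.   ]
q [-0.81 -0.06  0.45  2.01  0.03  1.18 -0.57]
shift cm [ 1.200e-01 -1.000e-02  1.589e+01]
wz -0.005
[0.426  0.1091 1.3709] 0.03192463517189026 145.0
```

View pics/w9.png

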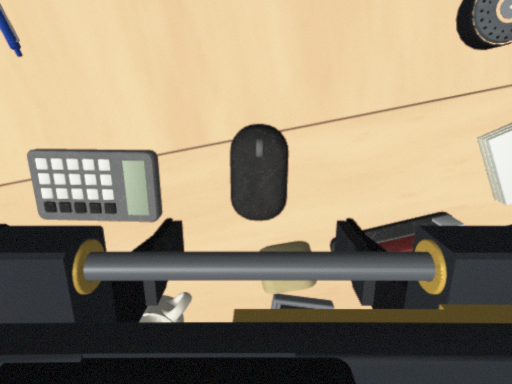

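View pics/fw9.png

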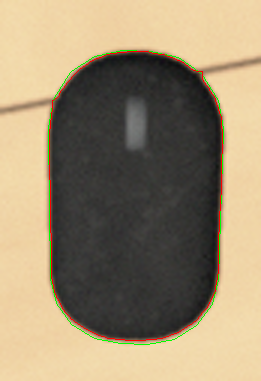

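```bash
python3 -m jog '[[0,0,5,0,0,0,1],[0,0,5,0,0,0,1],[0,0,3.5,0,0,0,1],[0,0,2.4,0,0,0,1],[0,0,0,0,0,0,1],[0,0,0,0,0,0,-1],[0,0,0,0,0,0,-1],[0,0,0,0,0,0,-1],[0,0,0,0,0,0,-1],[0,0,0,0,0,0,-1],[0,0,0,0,0,0,-1],[0,0,0,0,0,0,-1],[0,0,0,0,0,0,-1]]' 15; python3 to.py .4265 .111 .02 -.187
```

```text
time: 20.25
ee_pos: [0.4271, 0.111, 0.021]
eef_rot: [0.77, 0.638, 0.0, -0.0]
ft_force: [-2.3, -0.3, 6.0]
width: 0.0588
t 20.25 pos [0.4271 0.111  0.021 ] jaw -0.187 w 0.0588 F [-2.3 -0.3  6. ] z-axis [ 0.001  0.001 -1.   ]
q [-0.78  0.19  0.46  2.16 -0.12  0.81 -0.44]
shift cm [-0.01 -0.06  0.1 ]
wz -0.0
```

```bash
python3 -m jog '[[0,0,-3,0,0,0,-1],[0,0,-4,0,0,0,-1],[0,0,-4.5,0,0,0,-1],[0,0,-4.5,0,0,0,-1],[0,0,0,0,0,0,-1]]' 20;  python3 to.py .518 -.3205 .18 -.236
```

```text
time: 20.88
ee_pos: [0.4284, 0.1115, 0.1835]
eef_rot: [0.77, 0.638, 0.003, 0.0]
ft_force: [0.2, -0.3, -1.5]
width: 0.0584
t 20.88 pos [0.4284 0.1115 0.1835] jaw -0.187 w 0.0584 F [ 0.2 -0.3 -1.5] z-axis [ 0.005  0.003 -1.   ]
q [-0.83 -0.07  0.46  2.01  0.03  1.19 -0.57]
shift cm [-40.78  16.83   0.25]
wz 0.049
```

```bash
python3 -m jog '[[-5.1,2.1,0,0,0,0,-1],[-5.1,2.1,0,0,0,0,-1],[-5.1,2.1,0,0,0,0,-1],[-5.1,2.1,0,0,0,0,-1],[-5.1,2.1,0,0,0,0,-1],[-5.1,2.1,0,0,0,0,-1],[-5.1,2.1,0,0,0,0,-1],[-5.1,2.1,0,0,0,0,-1],[0,0,0,0,0,0.049,-1],[0,0,0,0,0,0,-1],[0,0,0,0,0,0,-1]]' 20;  python3 to.py .518 -.3205 .18 -.236; python3 -c "
from h import *
shot('wrist','w10')"
```

```text
time: 22.25
ee_pos: [0.5161, -0.3203, 0.1799]
eef_rot: [0.785, 0.62, 0.0, -0.0]
ft_force: [-0.4, 0.4, -0.9]
width: 0.0583
t 22.25 pos [ 0.5161 -0.3203  0.1799] jaw -0.234 w 0.0583 F [-0.4  0.4 -0.9] z-axis [-0.001  0.001 -1.   ]
q [-0.19  0.43  0.87  1.62 -0.34  1.25  0.51]
shift cm [ 0.02  0.19 -0.01]
wz 0.002
```

View pics/w10.png

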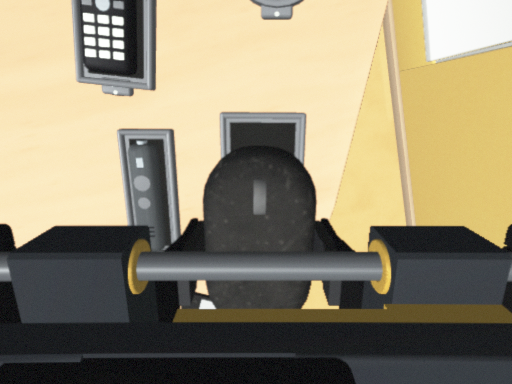

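```bash
python3 - <<'E'
from fit import *
c=r.camera('wrist')
a,b=pt(c,221,113.5,.014),pt(c,305.5,113.5,.014);print(np.linalg.norm(a-b)); m=(a+b)/2
yw=np.arctan2(b[1]-a[1],b[0]-a[0])+np.pi/2
print('yaw',yw,'origin',m[:2]-.064*np.array([np.cos(1.335),np.sin(1.335)]))
E
```

```text
0.0847800951220372
yaw 1.3367688390681123 origin [ 0.51993688 -0.32337237]
```

```bash
python3 -m jog '[[0,0.3,5,0,0,0,-1],[0,0,4,0,0,0,-1],[0,0,3,0,0,0,-1],[0,0,1.6,0,0,0,-1],[0,0,0.7,0,0,0,-1],[0,0,0.4,0,0,0,-1],[0,0,0,0,0,0,-1],[0,0,0,0,0,0,-1]]' 20;  python3 to.py .5195 -.3205 .029 -.236; python3 -c "
from h import *
shot('wrist','w11')"
```

```text
time: 23.35
ee_pos: [0.5193, -0.3222, 0.0342]
eef_rot: [0.785, 0.619, 0.0, 0.0]
ft_force: [0.2, 0.1, -0.8]
width: 0.0587
t 23.35 pos [ 0.5193 -0.3222  0.0342] jaw -0.236 w 0.0587 F [ 0.2  0.1 -0.8] z-axis [ 0.001 -0.    -1.   ]
q [-0.1   0.6   0.76  1.73 -0.48  1.    0.6 ]
shift cm [ 0.17 -0.02  0.52]
wz 0.0
```

View pics/w11.png

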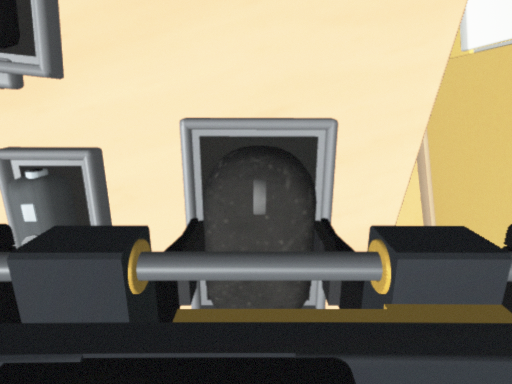

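```bash
python3 -m jog '[[0.1,0,0.2,0,0,0,-1],[0,0,0.15,0,0,0,-1],[0,0,0.1,0,0,0,-1],[0,0,0,0,0,0,-1]]' 20;  python3 to.py .5195 -.3205 .029 -.236
```

```text
time: 23.9
ee_pos: [0.5192, -0.3209, 0.0292]
eef_rot: [0.785, 0.619, 0.0, -0.0]
ft_force: [-0.9, 1.2, 2.9]
width: 0.0585
t 23.9 pos [ 0.5192 -0.3209  0.0292] jaw -0.236 w 0.0585 F [-0.9  1.2  2.9] z-axis [-0.  0. -1.]
q [-0.1   0.61  0.76  1.74 -0.48  1.    0.6 ]
shift cm [0.05 0.02 0.02]
wz 0.0
```

Contact (2.9 N). I'll release and lift.

```bash
python3 -m jog '[[0,0,0,0,0,0,1],[0,0,0,0,0,0,1],[0,0,0,0,0,0,1],[0,0,0,0,0,0,1],[0,0,-1,0,0,0,1],[0,0,-4,0,0,0,1],[0,0,-5,0,0,0,1],[0,0,-5,0,0,0,1],[0,0,0,0,0,0,1],[0,0,0,0,0,0,1]]'; python3 to.py .665 .216 .18 -.75;python3 - <<'E'
from fit import *
c=shot('wrist','w12')
E
```

```text
time: 25.15
ee_pos: [0.519, -0.3208, 0.1789]
eef_rot: [0.785, 0.619, 0.0, -0.0]
ft_force: [0.3, -0.2, -1.0]
width: 0.0868
t 25.15 pos [ 0.519  -0.3208  0.1789] jaw -0.236 w 0.0868 F [ 0.3 -0.2 -1. ] z-axis [ 0.  0. -1.]
q [-0.18  0.44  0.87  1.61 -0.35  1.25  0.51]
shift cm [55.61  1.65 -0.08]
wz 0.514
```

View pics/w12.png

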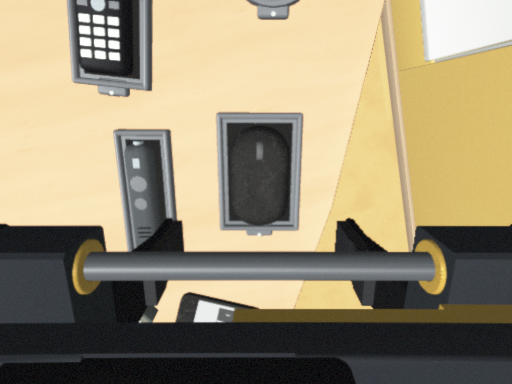

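```bash
python3 -m jog '[[5.56,0.16,0,0,0,0,1],[5.56,0.16,0,0,0,0,1],[5.56,0.16,0,0,0,0,1],[5.56,0.16,0,0,0,0,1],[5.56,0.16,0,0,0,0,1],[5.56,0.16,0,0,0,0,1],[5.56,0.16,0,0,0,0,1],[0,0,0,0,0,0.172,1],[0,0,0,0,0,0.172,1],[0,0,0,0,0,0.172,1],[0,0,0,0,0,0,1]]'; python3 to.py .665 .216 .18 -.75
```

```text
time: 26.58
ee_pos: [0.6204, 0.0547, 0.1777]
eef_rot: [0.917, 0.399, -0.001, 0.0]
ft_force: [0.1, -0.1, -0.4]
width: 0.087
t 26.57 pos [0.6204 0.0547 0.1777] jaw -0.751 w 0.087 F [ 0.1 -0.1 -0.4] z-axis [-0.002 -0.001 -1.   ]
q [-0.81  0.48  0.87  1.58 -0.38  1.27 -0.63]
shift cm [14.83 -7.74 -0.26]
wz -0.001
```

```bash
python3 -m jog '[[4.94,-2.58,0,0,0,0,1],[4.94,-2.58,0,0,0,0,1],[4.94,-2.58,0,0,0,0,1],[0,0,0,0,0,0,1],[0,0,0,0,0,0,1]]'; python3 to.py .665 .216 .02 -.75; python3 - <<'E'
from fit import *
c=shot('wrist','w13')
q,e,t=fit(c,'microphone',(.6654,.2182,0),save='pics/fw13.png',S=4,pad=8); print(q.round(4),e,t)
E
```

```text
time: 27.2
ee_pos: [0.6655, 0.215, 0.1782]
eef_rot: [0.917, 0.399, -0.001, 0.0]
ft_force: [0.2, -0.9, -0.3]
width: 0.0869
t 27.2 pos [0.6655 0.215  0.1782] jaw -0.75 w 0.0869 F [ 0.2 -0.9 -0.3] z-axis [-0.001 -0.001 -1.   ]
q [-0.89  0.64  0.8   1.34 -0.46  1.35 -0.84]
shift cm [ 0.06 -0.11 15.82]
wz 0.0
[0.6635 0.19   0.1171] 0.9015007019042969 165.0
```

View pics/w13.png

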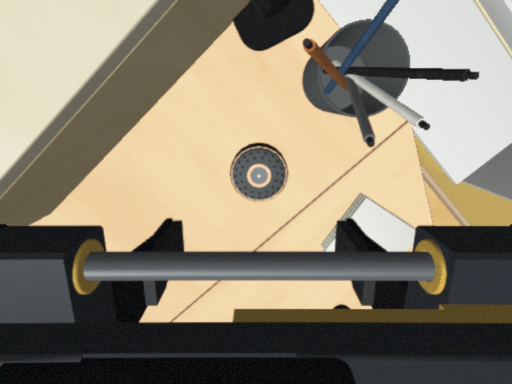

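View pics/fw13.png

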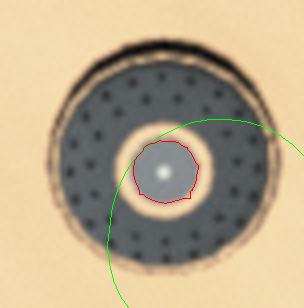

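```bash
python3 - <<'E'
from fit import *
from scipy.spatial.transform import Rotation as Rot
c=r.camera('wrist'); t=r.camera('top')
cv2.imwrite('pics/t13.png',cv2.resize(t['frame'][70:170,140:280,::-1],None,fx=5.5,fy=5.5,interpolation=cv2.INTER_CUBIC))
s=r.read_state(); R=Rot.from_quat(s['eef_rot']).as_matrix()
print('mic',pt(c,259,175,.03), [pt(c,a,b,.03).round(4) for a,b in ((232,175),(287,175))], 'd', px(c,(.6654,.2182,.03)))
for n,u,v in (('grey',370,142),('white',425,125),('cuprim',325,110),('blue',328,92)):
  for z in (.10,.13,.16):
    w=pt(c,u,v,z); print(n,z,w.round(3),'tool',(R.T@(w-s['ee_pos'])).round(3),'top px',px(t,w).round(0))
E
```

```text
mic [0.66793664 0.21561334 0.03      ] [array([0.6482, 0.2341, 0.03  ]), array([0.6884, 0.1965, 0.03  ])] d [255.38495645 174.84772939]
grey 0.1 [0.757 0.19  0.1  ] tool [0.044 0.083 0.079] top px [204. 111.]
grey 0.13 [0.751 0.2   0.13 ] tool [0.048 0.072 0.049] top px [200. 109.]
grey 0.16 [0.746 0.21  0.16 ] tool [0.052 0.061 0.019] top px [195. 107.]
white 0.1 [0.794 0.172 0.1  ] tool [0.057 0.122 0.079] top px [211. 100.]
white 0.13 [0.783 0.185 0.13 ] tool [0.059 0.106 0.049] top px [205.  99.]
white 0.16 [0.773 0.197 0.16 ] tool [0.061 0.09  0.019] top px [199.  98.]
cuprim 0.1 [0.747 0.23  0.1  ] tool [0.068 0.048 0.079] top px [191. 114.]
cuprim 0.13 [0.743 0.235 0.13 ] tool [0.068 0.042 0.049] top px [188. 112.]
cuprim 0.16 [0.739 0.24  0.16 ] tool [0.069 0.036 0.019] top px [184. 109.]
blue 0.1 [0.757 0.239 0.1  ] tool [0.08  0.05  0.079] top px [189. 111.]
blue 0.13 [0.751 0.242 0.13 ] tool [0.079 0.043 0.049] top px [186. 109.]
blue 0.16 [0.746 0.246 0.16 ] tool [0.078 0.037 0.019] top px [182. 107.]
```

View pics/t13.png

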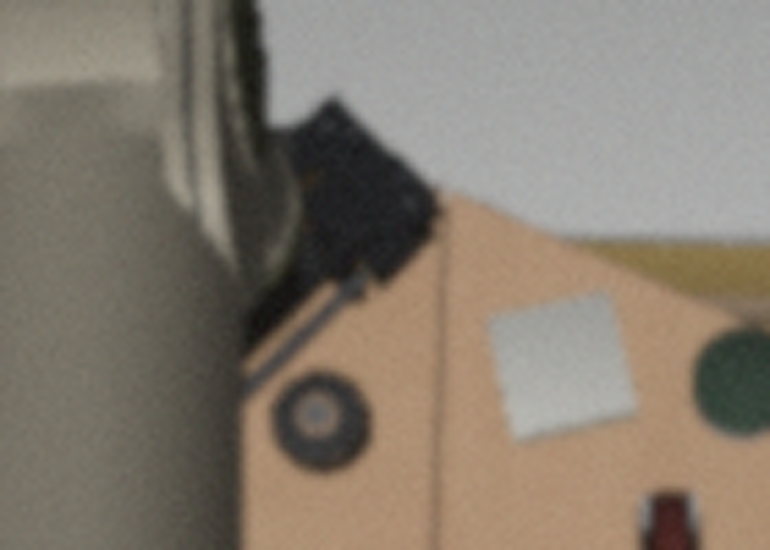

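```bash
python3 -m jog '[[0,0,0,0,0,0.1,1],[0,0,0,0,0,0.1,1],[0.2,0,0,0,0,0,1],[0,0,3,0,0,0,1],[0,0,3,0,0,0,1],[0,0,3,0,0,0,1],[0,0,0,0,0,0,1]]'; python3 to.py .667 .2165 .02 -.95; python3 - <<'E'
from fit import *
c=shot('wrist','w14')
E
```

```text
time: 28.22
ee_pos: [0.666, 0.2164, 0.087]
eef_rot: [0.952, 0.305, -0.002, -0.0]
ft_force: [-0.4, -0.5, -0.3]
width: 0.0867
t 28.23 pos [0.666  0.2164 0.087 ] jaw -0.95 w 0.0867 F [-0.4 -0.5 -0.3] z-axis [-0.004 -0.001 -1.   ]
q [-0.9   0.73  0.8   1.43 -0.54  1.21 -0.99]
shift cm [0.11 0.06 6.7 ]
wz -0.0
```

View pics/w14.png

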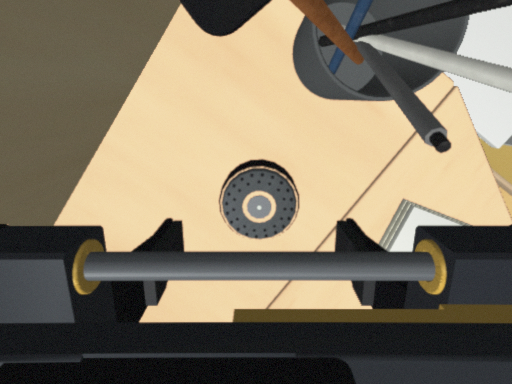

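```bash
python3 -m jog '[[0.1,0,2,0,0,0,1],[0,0,2,0,0,0,1],[0,0,1.5,0,0,0,1],[0,0,1.1,0,0,0,1],[0,0,0,0,0,0,1]]'; python3 to.py .667 .2165 .02 -.95; python3 - <<'E'
from fit import *
c=shot('wrist','w15')
E
```

```text
time: 28.9
ee_pos: [0.6677, 0.2174, 0.0221]
eef_rot: [0.953, 0.304, -0.001, 0.0]
ft_force: [-0.5, -0.3, -1.0]
width: 0.0867
t 28.9 pos [0.6677 0.2174 0.0221] jaw -0.952 w 0.0867 F [-0.5 -0.3 -1. ] z-axis [-0.001 -0.001 -1.   ]
q [-0.87  0.8   0.75  1.46 -0.58  1.11 -0.96]
shift cm [-0.11  0.03  0.21]
wz -0.002
```

View pics/w15.png

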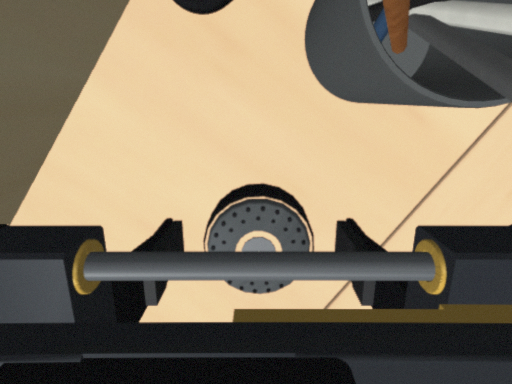

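```bash
python3 -c "
from h import *
c=r.camera('wrist');print(px(c,(.6677,.2174,.03)), pt(c,259,246,.03))"; python3 -m jog '[[0,0,0.15,0,0,0,-1],[0,0,0,0,0,0,-1],[0,0,0,0,0,0,-1],[0,0,0,0,0,0,-1],[0,0,0,0,0,0,-1],[0,0,0,0,0,0,-1],[0,0,0,0,0,0,-1],[0,0,0,0,0,0,-1]]' 25; python3 to.py .667 .2165 .02 -.95
```

```text
[257.26883449 250.45973766] [0.67027533 0.21813507 0.03      ]
time: 30.0
ee_pos: [0.6682, 0.2176, 0.0217]
eef_rot: [0.953, 0.304, 0.0, -0.0]
ft_force: [-0.5, 0.2, 3.8]
width: 0.0591
t 30.0 pos [0.6682 0.2176 0.0217] jaw -0.952 w 0.0591 F [-0.5  0.2  3.8] z-axis [ 0.  0. -1.]
q [-0.87  0.8   0.75  1.46 -0.58  1.11 -0.96]
shift cm [-0.17  0.02  0.17]
wz -0.002
```

```bash
python3 -m jog '[[0,0,-3,0,0,0,-1],[0,0,-4,0,0,0,-1],[0,0,-4.5,0,0,0,-1],[0,0,-4.5,0,0,0,-1],[0,0,0,0,0,0,-1]]' 25;  python3 to.py .579 -.126 .18 -.5
```

```text
time: 30.62
ee_pos: [0.6698, 0.2175, 0.1852]
eef_rot: [0.953, 0.304, 0.003, -0.0]
ft_force: [0.0, 0.0, -2.5]
width: 0.0589
t 30.62 pos [0.6698 0.2175 0.1852] jaw -0.952 w 0.0589 F [ 0.   0.  -2.5] z-axis [ 0.005  0.002 -1.   ]
q [-0.91  0.66  0.85  1.33 -0.49  1.36 -1.02]
shift cm [-27.32  22.71   0.41]
wz -0.452
```

```bash
python3 -m jog '[[-4.55,3.78,0,0,0,0,-1],[-4.55,3.78,0,0,0,0,-1],[-4.55,3.78,0,0,0,0,-1],[-4.55,3.78,0,0,0,0,-1],[-4.55,3.78,0,0,0,0,-1],[-4.55,3.78,0,0,0,0,-1],[0,0,0,0,0,-0.15,-1],[0,0,0,0,0,-0.15,-1],[0,0,0,0,0,-0.15,-1],[0,0,0,0,0,0,-1],[0,0,0,0,0,0,-1]]' 25;  python3 to.py .579 -.126 .18 -.5;  python3 -c "
from h import *
shot('wrist','w16');shot('top','t16',(120,100,400,280),2.8)"
```

```text
time: 32.0
ee_pos: [0.577, -0.1255, 0.1809]
eef_rot: [0.861, 0.508, -0.0, -0.0]
ft_force: [-0.9, -0.6, -1.5]
width: 0.0595
t 32.0 pos [ 0.577  -0.1255  0.1809] jaw -0.505 w 0.0595 F [-0.9 -0.6 -1.5] z-axis [-0.001  0.    -1.   ]
q [-0.56  0.38  0.88  1.66 -0.31  1.24 -0.12]
shift cm [0.05 0.2  0.09]
wz -0.005
```

View pics/w16.png

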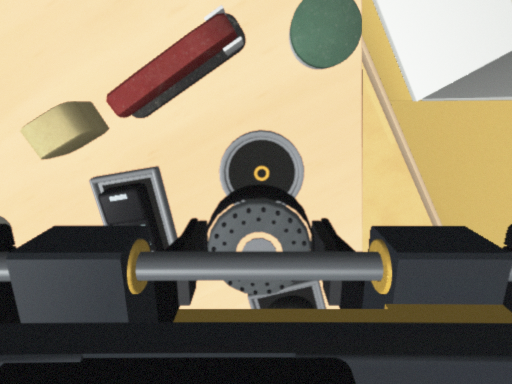

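View pics/t16.png

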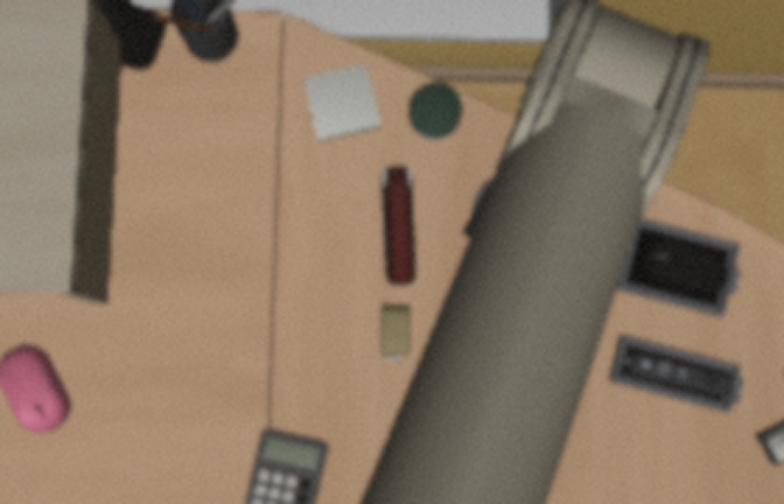

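```bash
python3 - <<'E'
from fit import *
from scipy.spatial.transform import Rotation as Rot
c=r.camera('wrist'); s=r.read_state(); R=Rot.from_quat(s['eef_rot']).as_matrix()
d=pt(c,261.5,173,.008); m=pt(c,259,246,.1892); print(d,m, 'mic in tool',R.T@(m-s['ee_pos']),'diff tool',R.T@(d-m))
E
```

```text
[ 0.57945792 -0.12780868  0.008     ] [ 0.5787152  -0.12364579  0.1892    ] mic in tool [ 0.0022186   0.00041826 -0.00793947] diff tool [-0.00324492  0.00271625  0.18119993]
```

```bash
python3 -m jog '[[-0.2,0.22,5,0,0,0,-1],[0,0,4,0,0,0,-1],[0,0,3,0,0,0,-1],[0,0,1.6,0,0,0,-1],[0,0,0.7,0,0,0,-1],[0,0,0.3,0,0,0,-1],[0,0,0,0,0,0,-1],[0,0,0,0,0,0,-1]]' 25;  python3 to.py .578 -.1275 .0297 -.5; python3 -c "
from h import *
shot('wrist','w17')"
```

```text
time: 33.15
ee_pos: [0.5788, -0.1284, 0.0362]
eef_rot: [0.861, 0.509, 0.001, 0.0]
ft_force: [-0.4, 0.8, -2.2]
width: 0.0593
t 33.15 pos [ 0.5788 -0.1284  0.0362] jaw -0.502 w 0.0593 F [-0.4  0.8 -2.2] z-axis [ 0.001  0.    -1.   ]
q [-0.46  0.56  0.77  1.78 -0.46  0.99 -0.01]
shift cm [ 0.04 -0.11  0.65]
wz -0.002
```

View pics/w17.png

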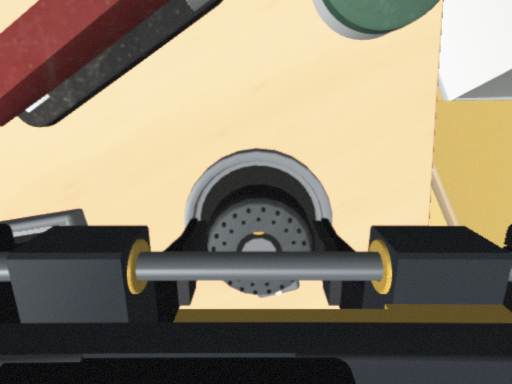

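```bash
python3 - <<'E'
from fit import *
from scipy.spatial.transform import Rotation as Rot
c=r.camera('wrist'); s=r.read_state(); R=Rot.from_quat(s['eef_rot']).as_matrix()
print('centre tool', R.T@(pt(c,258,150,.014)-s['ee_pos'])-[.0455,0,0], R.T@(pt(c,261,168,.014)-s['ee_pos'])-[.0395,0,0])
E
python3 -m jog '[[0,0,0.3,0,0,0,-1],[0,0,0.2,0,0,0,-1],[0,0,0,0,0,0,-1]]' 25
```

```text
centre tool [1.40311640e-03 9.29967306e-06 2.20677434e-02] [-0.00299527  0.00172383  0.02206238]
time: 33.62
ee_pos: [0.5781, -0.1283, 0.0303]
eef_rot: [0.861, 0.509, -0.0, -0.0]
ft_force: [0.9, -0.2, -1.4]
width: 0.0593
```

```bash
python3 -m jog '[[0,0,0.1,0,0,0,-1],[0,0,0,0,0,0,-1]]' 25; python3 to.py .578 -.1275 .0297 -.5
```

```text
time: 33.88
ee_pos: [0.5784, -0.1284, 0.0297]
eef_rot: [0.861, 0.509, 0.0, -0.0]
ft_force: [-1.2, -0.0, 0.8]
width: 0.0591
t 33.88 pos [ 0.5784 -0.1284  0.0297] jaw -0.502 w 0.0591 F [-1.2 -0.   0.8] z-axis [ 0.  0. -1.]
q [-0.46  0.57  0.77  1.79 -0.47  0.98 -0.  ]
shift cm [ 0.06 -0.08 -0.  ]
wz -0.002
```

```bash
python3 -m jog '[[0,0,0,0,0,0,1],[0,0,0,0,0,0,1],[0,0,0,0,0,0,1],[0,0,0,0,0,0,1],[0,0,-1,0,0,0,1],[0,0,-4,0,0,0,1],[0,0,-5,0,0,0,1],[0,0,-5,0,0,0,1],[0,0,0,0,0,0,1],[0,0,0,0,0,0,1]]';  python3 -c "
from h import *
shot('wrist','w18')"; python3 to.py .45 .3 .22
```

```text
time: 35.12
ee_pos: [0.5781, -0.1281, 0.1794]
eef_rot: [0.861, 0.509, 0.0, -0.0]
ft_force: [-0.0, 0.3, -0.4]
width: 0.0873
t 35.17 pos [ 0.5778 -0.1281  0.1787] jaw -0.502 w 0.087 F [ 0.7 -0.5 -0.6] z-axis [-0.001  0.    -1.   ]
q [-0.56  0.39  0.88  1.66 -0.32  1.24 -0.11]
shift cm [ 31.38 -31.8   -4.1 ]
```

View pics/w18.png

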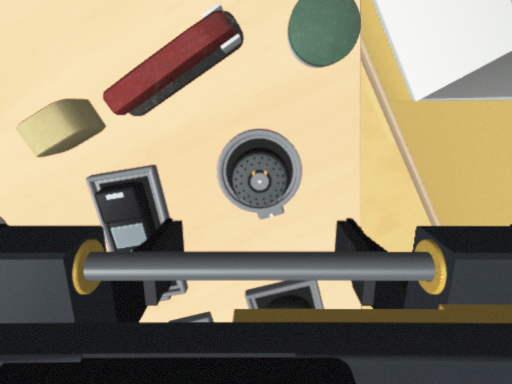

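```bash
python3 - <<'E'
from h import *
c=shot('wrist','w19',(200,110,320,230),5)
u=px(c,(.5785,-.1265,.014)); print(u, px(c,(.5785,-.1265,.038)))
E
```

```text
[258.60283809 172.30592307] [258.54654016 177.74065631]
```

View pics/w19.png

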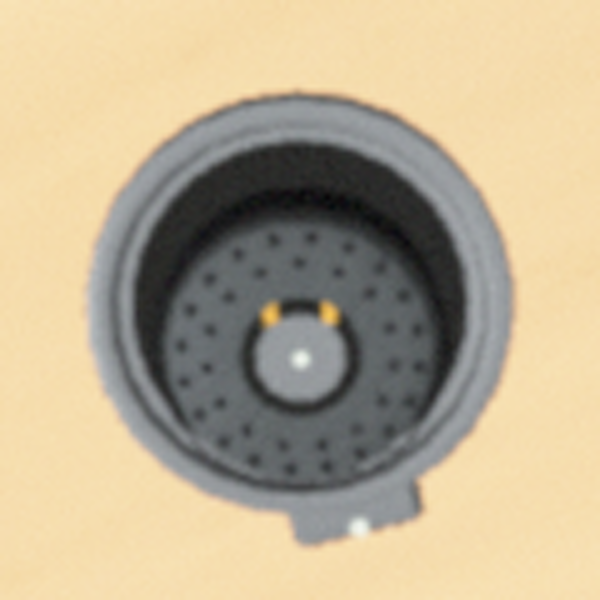

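```bash
python3 - <<'E'
from h import *
c=r.camera('wrist')
print(pt(c,260,181.6,.038),pt(c,260,181.6,.036), pt(c,260.3,171,.014))
E
```

```text
[ 0.5777005  -0.13058262  0.038     ] [ 0.5774544  -0.13103854  0.036     ] [ 0.5805492  -0.12612204  0.014     ]
```

```bash
python3 -m jog '[[4,-4,-1,0,0,0,1],[4,-4,-1,0,0,0,1],[4,-4,-1,0,0,0,1],[4,-4,-1,0,0,0,1],[4,-4,0,0,0,0,1],[4,-4,0,0,0,0,1],[4,-4,0,0,0,0,1],[4,-4,0,0,0,0,1],[0,0,0,0,0,0,1]]'; cat > go4.py <<'E'
from fit import *
from collections import OrderedDict
c=shot('top','t20',(230,140,400,260),4.5); s=shot('scene','s20',(200,100,460,260),3)
H=dict(stapler=.048,tape_measure=.054)
for n,z in H.items():
    for d in r.search_frame(c,n)[:1]:
        a=d['rect']; print(n,round(d['score'],2),np.round(a,1),pt(c,(a[0]+a[2])/2,(a[1]+a[3])/2,z).round(3))
E
python3 go4.py
```

```text
time: 36.4
ee_pos: [0.449, 0.3107, 0.2181]
eef_rot: [0.859, 0.513, -0.001, 0.0]
ft_force: [-1.1, 0.0, -0.8]
width: 0.0867
stapler 0.7 [254.1 159.6 269.1 203.3] [0.549 0.008 0.048]
tape_measure 0.47 [255.7 208.1 268.1 227.5] [0.434 0.005 0.054]
```

View pics/t20.png

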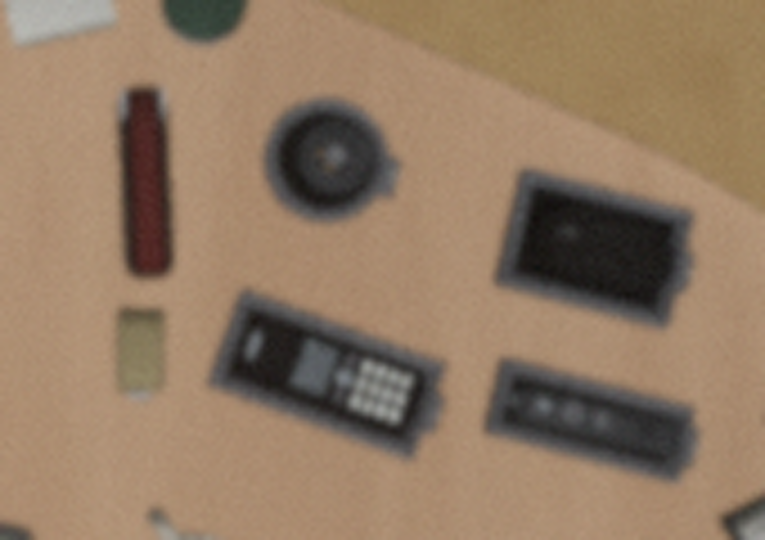

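View pics/s20.png

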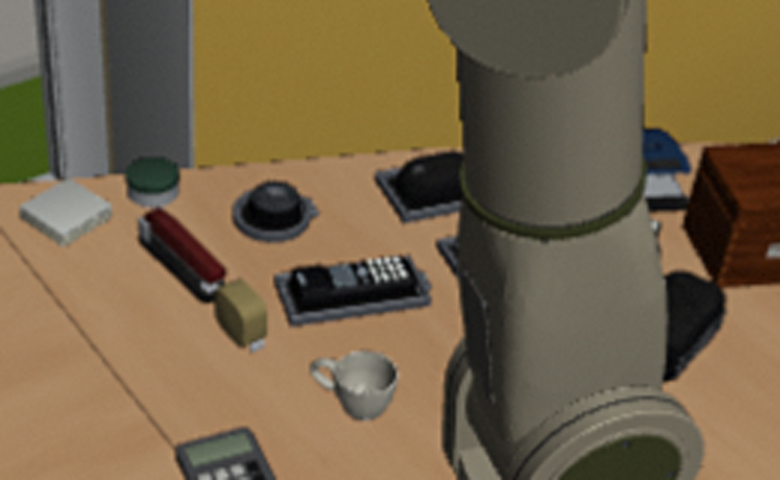

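```bash
python3 - <<'E'
from h import *
c=r.camera('top'); print(pt(c,304.9,174.4,.038),pt(c,230+325/4.5,140+157/4.5,.014))
print('handset middle',[pt(c,230+u/4.5,140+v/4.5,z).round(3) for u,v,z in ((230,362,.034),(413,400,.03))])
E
```

```text
[ 0.57626706 -0.13015874  0.038     ] [ 0.57868956 -0.12471993  0.014     ]
handset middle [array([ 0.428, -0.057,  0.034]), array([ 0.404, -0.186,  0.03 ])]
```

All four devices look flat in their wells. The microphone is about 5–6 mm off centre, within the 14 mm limit, and the bystanders haven't moved. Handing in.

```bash
python3 -c "
from bench import r
print(r.close_job(), r.read_state()['time'])"
```

```text
the job is handed in; nothing more can be done
the job is handed in; nothing more can be done
```

I put all four devices in their own trays, let go of them and handed the job in, with the robot's clock at about 36.5 s of the 109 s. The handset and presenter have their foot ends over the brass contacts, and I left the pink mouse alone.

- **Placing:** each device touched the well floor with at most about 7 N. After each release the wrist, top and scene views showed it inside the rim and flat. I judged flatness by eye and did not measure it. In the last scene view the arm hid the presenter and part of the mouse, so those two rest on the wrist and top views.
- **Microphone:** it sits about 5–6 mm off its tray's centre, in both the wrist and top views. That is within the 14 mm limit, and it rests on the floor of the well.
- **Stapler and tape measure:** the arm never came near them. In the top view the tape measure reads 2 mm from its first position. The stapler reads 10 mm off, because the network drew its box differently; in the pictures it looks unmoved.
- **Camera disagreement:** the wrist and top cameras differed by about 2–3 mm on tray and device positions. I used values between the two.

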